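# Put the microscope optics away after the session

## Task

Clear up after the microscope session: put the two loose objectives and the two loose eyepieces each into an empty bay, one to a bay, of the tray that already holds one of its kind, and stand the dropper bottle of immersion oil inside its open drip dish. These pieces must all end standing upright and none of them may tip over on the way; also leave the pieces that are already in the trays standing in their bays.

Things in the scene. Friction and masses are not known exactly. Their poses are not given: they have to be found in the camera images.
- objective_long: Long high-power microscope objective, bright steel: stands on its brass thread (20 mm diameter, 5 mm high), 24 mm diameter barrel from 5 to 30 mm height, then a cone to a narrow nose (11 mm) at 48 mm. About 90 g. Origin: centre of its underside, z up. Starts upright on the bench; at least 25 mm free on its +y and -y sides, neighbours under 82 mm tall.
- objective_short: Short low-power microscope objective, bright steel: brass thread 20 mm diameter, 5 mm high, 24 mm diameter barrel from 5 to 26 mm height, then a steep cone to a nose (11 mm) at 33 mm. About 60 g. Origin: centre of its underside, z up. Starts upright on the bench; at least 25 mm free on its +y and -y sides, neighbours under 82 mm tall.
- eyepiece_large: Large microscope eyepiece: stands on its steel tube (23 mm diameter, 24 mm high), black head 34 mm diameter from 24 to 54 mm height, round glass eye lens on top. About 70 g. Origin: centre of its underside, z up. Starts upright on the bench; at least 25 mm free on its +y and -y sides, neighbours under 82 mm tall.
- eyepiece_small: Small microscope eyepiece: stands on its steel tube (23 mm diameter, 24 mm high), black head 29 mm diameter from 24 to 44 mm height, round glass eye lens on top. About 50 g. Origin: centre of its underside, z up. Starts upright on the bench; at least 25 mm free on its +y and -y sides, neighbours under 82 mm tall.
- oil_bottle: Immersion-oil dropper bottle, amber glass: 32 mm diameter body up to 44 mm height, shoulder, black cap 21 mm diameter from 52 to 64 mm, small rubber bulb up to 80 mm. About 60 g. Origin: centre of its underside, z up. Starts upright on the bench; at least 25 mm free on its +y and -y sides, neighbours under 82 mm tall.
- objective_tray: Objective tray: the smaller white tray (52 x 148 mm, walls 14 mm high and 4 mm thick), one row of three square bays 44 x 44 mm with a grey felt floor 4 mm above the bench. Fixed. Origin: centre of its underside, y along the row, z up; yaw up to 0.22 rad. Bay centres at x = 0 and y = -48, 0 and +48 mm; the +48 mm bay already holds an objective, the other two are empty.
- eyepiece_tray: Eyepiece tray: the larger white tray (58 x 166 mm, walls 14 mm high and 4 mm thick), one row of three square bays 50 x 50 mm with a grey felt floor 4 mm above the bench. Fixed. Origin: centre of its underside, y along the row, z up; yaw up to 0.22 rad. Bay centres at x = 0 and y = -54, 0 and +54 mm; the +54 mm bay already holds an eyepiece, the other two are empty.
- drip_dish: Drip dish for the oil bottle: round shallow white porcelain dish, open, 78 mm over the rim, 10 mm high, wall 3 mm, flat inner floor 66 mm diameter 4 mm above the bench, empty. Fixed to the bench. Origin at the centre of its underside.
- stored_objective: Objective already put away in the objective tray's +y bay: steel, 24 mm barrel up to 28 mm height, nose at 41 mm above its own underside. Loose. Origin: centre of its underside, z up. 
- stored_eyepiece: Eyepiece already put away in the eyepiece tray's +y bay: black head 32 mm diameter from 24 to 50 mm above its own underside, steel tube below. Loose. Origin: centre of its underside, z up. 
Mind the look-alikes: they are no part of the job. What is shaped like the eyepiece_small but pink is not meant.

How it is judged:
By the outcome, as a careful person would: the job done as asked, in the order asked, and still so for the second after the job is handed in, with the robot touching nothing.
It also fails if it takes over 120 s, if anything falls off the work surface, if the arm or the gripper's body presses on something with over 40 N, if the wrist force passes 120 N, or if a joint passes its speed limit or range.

## Robot

A 6-joint arm with a two-finger parallel gripper is mounted at the origin on the work surface. World frame = base frame: x ahead of the robot, y to its left, z up, the work surface at z = 0. Lengths are in m, angles in degrees, forces in N, time in s.
With the tool pointing down it reaches from about 0.35 to 0.875 m from the base axis. Payload 4.2 kg.
Tool frame: the origin (TCP) lies on the centre line of the jaws, within the pads' length; the fingertips stand 19 mm ahead of it and the grasp point (between the pads) is the TCP; x points along the fingers, y is the direction in which the jaws open and shut, and the axes are right-handed (so a half turn about x gives the same grasp; the last joint's range is limited). The gripper opens to 87 mm and grips with 3 to 60 N. Pads are 19 mm wide; open, the fingers measure 117 mm over their backs; the gripper's body (75 mm by 190 mm) begins 51 mm behind the grasp point.
Start: joints at [-50.73, 22.042, 0.453, 0, -68.411, -14.817], TCP at [0.259, -0.569, 0.242] pointing down, gripper open.
Joint ranges: [-179.83, 179.83], [-69.29, 118.12], [-61.27, 80.66], [-181.25, 117.63], [-171.15, -9.14], [-177.46, 177.46]. Speed limits (degrees/s): [159.86, 159.86, 180, 180, 180, 180].

## Interface

Orientations are given as a 3x3 rotation matrix whose columns are the frame's x, y, z axes.
In Python, from station import r, viewer, job, spotter gives the robot as it stands.
- The arm moves only by the tool play_rows, never from a script. Its argument "commands" is a list of rows, each an object of numbers: "fingers": the gripper command: -1 is fully open, 1 is shut, values between are in proportion; "tx", "ty", "tz": the shift along the tool's x, y, z normalised to -1 to 1, where 1 is 750 mm; "ax", "ay", "az": the turn, a rotation vector about the tool's x, y, z normalised to -1 to 1, where 1 is pi rad. In form: [{"fingers": .., "tx": .., "ty": .., "tz": .., "ax": .., "ay": .., "az": ..}, ...]. A call has 1 to 5 rows; each row is the pose to reach, as a shift and turn from the pose commanded when the call began, along the tool's axes at that moment, turning the shorter way round; what a row does not reach only later rows make up. A row lasts 1/12 s, in which the tool goes at most 41.7 mm and 7.16 degrees, less where a joint would pass 70% of its speed; a pose out of reach is approached as far as the arm can. A call with a number of a shift or a turn outside -1 to 1 is refused whole. A call with a gripper value outside its range is refused whole. The fingers move at their own pace and stop on an object; the grip force is fixed at half the most. Time passes only in rows, so rows that repeat a pose let the fingers close. It gives the time, the measured TCP pose, the force and the opening at its end, in the units of the state.
- r.sense(): the state, without advancing time (a new reading comes with each control period).
- viewer.capture(name): name is "scene" or "side" or "wrist"; returns a dict with "image" (420x560x3 uint8, red, green, blue), "fx", "fy", "cx", "cy" (pixels), "R" (3x3) and "t" (3): a world point X has camera coordinates R X + t; the wrist camera has in their place "mount" (4x4, takes a point from camera to tool coordinates, whose origin is the TCP and whose axes are the tool frame's). Camera axes: x right, y down, z forward; pixel columns grow to the right and rows downward; lengths in m; the calibration is good to about 2 mm. A picture is of the moment at which its call begins: read the wrist's pose just before it. There is no depth.
- job.finish_job(): hands the job in, once; it reports no verdict.
Trained networks look in a picture, given as the dict that the camera call returned (one of the last four; its "shot" number tells which), for a name from the list of things; names that differ only in an ending like _2 or _b are one class to them, and where a whole thing is asked for, a point or a joint stands for the part that bears it (a point fixed in the world has none). Each returns a list of dicts, best first, with "score" (0 to 1); they miss things now and then, are a little off and sometimes report something else, mostly with a low value. They report only what shows in the picture. A call takes as long as a camera call. They do not tell look-alikes from the thing itself.
- spotter.find_in(name, picture): "uv" ([column, row] in pixels, amid what is visible of it).
- spotter.silhouettes(name, picture): "region" (420x560 bool, what is visible of it) and "uv" ([column, row] in pixels, amid what is visible of it).
The state is a dict: "time_s": time; "joints": joint angles; "joint_velocities": joint speeds; "effort": joint torques, N m; "tcp_pos": TCP position; "ee_rot": TCP orientation; "wrist_force": force on the tool from outside, world axes, zero at the start; "moment": the same for the moment, N m; "gripper_width": opening from 0.0 (shut) to 1.0 (fully open).
Only numpy, scipy, OpenCV 4.12 (cv2) and the standard library are available. Lean on these libraries where they do the work, as an engineer would, in place of code of your own. Each camera call takes 0.05 s, during which the arm holds its last target. There are 200 camera calls.

## Working session

There is one attempt and no reset: what is moved stays moved. The work goes in short steps, Python scripts to look and compute and a tool call to move; the robot and the scene stay as the last step left them, time stands still between calls to the robot, and variables do not carry over. Pictures are saved under pics/ and viewed, about 12 in all and at most 16, crops included, and the job is handed in when it is done.

Besides the shell and the picture viewer there is one more tool, called after "Call:" in YAML: its name, and indented under it one key for each argument. play_rows: Moves the arm, as the interface text tells. Its arguments: {"type":"object","properties":{"commands":{"type":"array"}},"required":["commands"]}

```bash
mkdir -p pics; ls
cat > h.py <<'E'
import numpy as np, cv2
from station import r, viewer, job, spotter
def save(n,im): cv2.imwrite('pics/'+n+'.png', cv2.cvtColor(np.ascontiguousarray(im),cv2.COLOR_RGB2BGR))
def ray(c,uv,z,T=None):
    d=np.array([(uv[0]-c['cx'])/c['fx'],(uv[1]-c['cy'])/c['fy'],1.])
    if 'R' in c: R=np.array(c['R']); o=-R.T@np.array(c['t']); d=R.T@d
    else:
        M=np.array(c['mount']); Rt,p=T; o=p+Rt@M[:3,3]; d=Rt@M[:3,:3]@d
    return o+d*(z-o[2])/d[2]
E
python3 - <<'E'
from h import *
s=r.sense(); print({k:np.round(v,3).tolist() for k,v in s.items()})
H=dict(objective_long=.02,objective_short=.016,eyepiece_large=.03,eyepiece_small=.025,oil_bottle=.035,objective_tray=.007,eyepiece_tray=.007,drip_dish=.005,stored_objective=.024,stored_eyepiece=.034)
for cam in('scene','side'):
    c=viewer.capture(cam); save(cam+'0',c['image'])
    C=-np.array(c['R']).T@np.array(c['t']); print(cam,C.round(3),c['fx'])
    for n,z in H.items():
        for d in spotter.find_in(n,c)[:4]: print(n,round(d['score'],2),np.round(d['uv']),ray(c,d['uv'],z).round(3))
E
```

```text
pics
{'time_s': 0.0, 'joints': [-50.73, 22.091, 0.381, -0.03, -68.411, -14.816], 'joint_velocities': [-0.041, 0.059, -0.008, -0.013, 0.021, -0.003], 'effort': [-0.0, -39.066, 18.741, 4.22, 0.011, -0.0], 'tcp_pos': [0.259, -0.568, 0.24], 'ee_rot': [[-0.001, -0.414, 0.91], [0.002, 0.91, 0.414], [-1.0, 0.002, -0.0]], 'wrist_force': [0.292, -0.366, -0.11], 'moment': [0.022, 0.051, -0.005], 'gripper_width': 0.999}
scene [ 1.067 -0.219  0.965] 487.49615898308235
objective_long 0.53 [378. 207.] [0.542 0.253 0.02 ]
objective_short 0.68 [354. 178.] [0.44  0.243 0.016]
eyepiece_large 0.85 [224. 258.] [ 0.528 -0.131  0.03 ]
eyepiece_small 0.75 [217. 220.] [ 0.423 -0.109  0.025]
eyepiece_small 0.74 [247. 196.] [ 0.386 -0.021  0.025]
eyepiece_small 0.63 [209. 197.] [ 0.353 -0.105  0.025]
oil_bottle 0.87 [263. 209.] [ 0.445 -0.003  0.035]
objective_tray 0.88 [391. 253.] [0.658 0.221 0.007]
eyepiece_tray 0.73 [294. 283.] [ 0.635 -0.011  0.007]
drip_dish 0.7 [210. 320.] [ 0.641 -0.207  0.005]
stored_objective 0.62 [406. 244.] [0.66  0.255 0.024]
stored_objective 0.59 [208. 319.] [ 0.647 -0.209  0.02
[... 189 characters left out ...]
8 0.253 0.016]
eyepiece_large 0.79 [288. 175.] [ 0.534 -0.14   0.03 ]
eyepiece_small 0.83 [342. 224.] [ 0.383 -0.024  0.025]
eyepiece_small 0.8 [370. 201.] [ 0.352 -0.116  0.025]
eyepiece_small 0.57 [330. 194.] [ 0.431 -0.112  0.025]
eyepiece_small 0.33 [218. 207.] [0.618 0.015 0.025]
oil_bottle 0.9 [306. 221.] [0.442 0.007 0.035]
objective_tray 0.61 [135. 277.] [0.654 0.217 0.007]
objective_tray 0.32 [180. 310.] [0.549 0.246 0.007]
eyepiece_tray 0.63 [216. 207.] [ 0.635 -0.004  0.007]
drip_dish 0.69 [255. 160.] [ 0.653 -0.221  0.005]
stored_objective 0.56 [106. 290.] [0.66  0.268 0.024]
stored_eyepiece 0.87 [193. 210.] [0.648 0.054 0.034]
stored_eyepiece 0.72 [105. 289.] [0.655 0.273 0.034]
```

View pics/scene0.png

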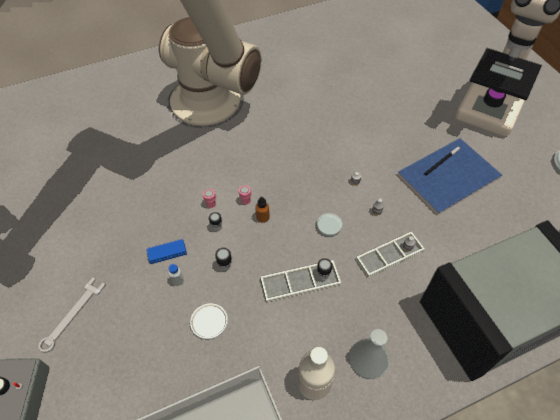

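View pics/side0.png

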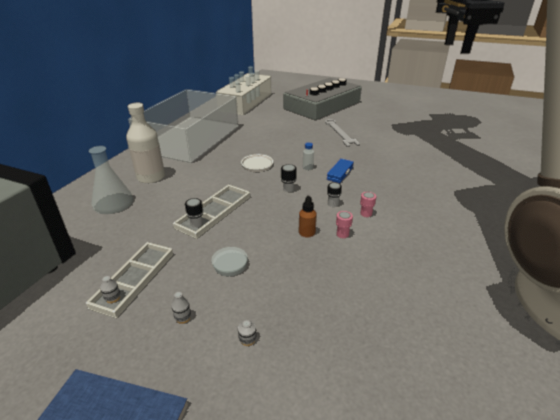

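The scene view shows the black small eyepiece at (215,219), with its pink look-alikes at (209,197) and (245,194). The large eyepiece is at (223,258), with nothing similar loose. The amber oil bottle is at (262,209); the blue-capped vial at (174,273) isn't it. The long objective is at (378,206) and the short one at (356,178). The white drip dish is at (209,321); the glass lid at (329,225) isn't it. The trays are at (301,281) and (391,253).

Next I fit model hulls to the masks in both views and make one close crop.

```bash
cat > fit.py <<'E'
from h import *
from scipy.optimize import minimize
def cyl(*s): # (r,z)
    a=np.linspace(0,2*np.pi,24,endpoint=False)
    return np.vstack([np.c_[r_*np.cos(a),r_*np.sin(a),0*a+z] for r_,z in s])/1000
def box(x,y,z): return np.array([[i*x/2,j*y/2,k] for i in(-1,1) for j in(-1,1) for k in(0,z)])/1000
M=dict(objective_long=cyl((10,0),(12,5),(12,30),(5.5,48)),objective_short=cyl((10,0),(12,5),(12,26),(5.5,33)),
 eyepiece_large=cyl((11.5,0),(17,24),(17,54)),eyepiece_small=cyl((11.5,0),(14.5,24),(14.5,44)),
 oil_bottle=cyl((16,0),(16,44),(10.5,64),(4,80)),drip_dish=cyl((34,0),(39,10)),
 objective_tray=box(52,148,14),eyepiece_tray=box(58,166,14),
 stored_objective=cyl((12,9),(12,32),(5.5,45)),stored_eyepiece=cyl((11.5,14),(16,28),(16,54)))
def proj(c,X):
    P=X@np.array(c['R']).T+np.array(c['t']); return np.c_[c['fx']*P[:,0]/P[:,2]+c['cx'],c['fy']*P[:,1]/P[:,2]+c['cy']]
def hull(p):
    m=np.zeros((420*4,560*4),np.uint8); h=cv2.convexHull(np.float32(p)*4+1.5)
    cv2.fillConvexPoly(m,h.round().astype(np.int32),1); return m
def fit(n,x0,obs):
    # obs: list of (cam, region)
    yaw=len(x0)==3; L=[]
    for c,g in obs:
        v,u=np.nonzero(g); L.append((c,hull(np.c_[u,v])))
    def cost(p):
        a=p[2] if yaw else 0; R=np.array([[np.cos(a),-np.sin(a),0],[np.sin(a),np.cos(a),0],[0,0,1]])
        X=M[n]@R.T+[p[0],p[1],0]; s=0
        for c,m in L:
            q=hull(proj(c,X)); s+=1-(q&m).sum()/((q|m).sum())
        return s/len(L)
    S=[np.r_[x0]]+[np.r_[x0]+d for d in np.eye(len(x0))*([.006,.006,.1][:len(x0)])]
    o=minimize(cost,x0,method='Nelder-Mead',options=dict(initial_simplex=S,xatol=1e-4,fatol=1e-4)); return o.x,o.fun
E
python3 - <<'E'
from fit import *
x0=dict(objective_long=[.545,.254],objective_short=[.439,.248],eyepiece_large=[.531,-.135],eyepiece_small=[.427,-.11],oil_bottle=[.444,.002],objective_tray=[.656,.219,.1],eyepiece_tray=[.635,-.008,.1],drip_dish=[.647,-.214],stored_objective=[.66,.26],stored_eyepiece=[.646,.048])
cs=[viewer.capture('scene'),viewer.capture('side')]
for n,x in x0.items():
    obs=[]
    for c in cs:
        e=proj(c,np.array([[x[0],x[1],.02]]))[0]
        k=[d for d in spotter.silhouettes(n,c) if np.hypot(*(np.array(d['uv'])-e))<14]
        if k: obs.append((c,k[0]['region']))
    if not obs: print(n,'none'); continue
    f,e=fit(n,x,obs); print(n,np.round(f,4),'cost %.2f'%e,[fit(n,x,[o])[0].round(3).tolist() for o in obs])
for z,(u,v) in dict(flask=(370,365),wbottle=(316,392),boxcorner=(425,292),boxc2=(470,373),boxtop=(440,270)).items(): pass
c=cs[0]
for n,uv in dict(flask=(370,365),wbottle=(316,385),boxa=(421,308),boxb=(468,368)).items(): print(n,ray(c,uv,0).round(3))
im=c['image'][150:310,140:430]; save('crop',cv2.resize(im,None,fx=2.7,fy=2.7,interpolation=2))
E
```

```text
objective_long [0.5406 0.2511] cost 0.12 [[0.542, 0.25], [0.54, 0.251]]
objective_short none
eyepiece_large [ 0.5301 -0.133 ] cost 0.12 [[0.531, -0.133], [0.531, -0.134]]
eyepiece_small [ 0.425  -0.1148] cost 0.17 [[0.425, -0.115], [0.425, -0.116]]
oil_bottle [ 0.4423 -0.0042] cost 0.11 [[0.444, -0.005], [0.443, -0.006]]
objective_tray [0.6579 0.2159 0.0514] cost 0.04 [[0.658, 0.216, 0.057], [0.658, 0.216, 0.03]]
eyepiece_tray [ 0.6363  0.0042 -0.1714] cost 0.05 [[0.637, 0.005, -0.194], [0.636, 0.003, -0.168]]
drip_dish [ 0.6414 -0.2097] cost 0.09 [[0.641, -0.21], [0.641, -0.21]]
stored_objective [0.658  0.2633] cost 0.08 [[0.659, 0.263], [0.656, 0.264]]
stored_eyepiece [0.6439 0.0555] cost 0.15 [[0.646, 0.056], [0.641, 0.06]]
flask [0.859 0.053 0.   ]
wbottle [ 0.85  -0.062  0.   ]
boxa [0.797 0.212 0.   ]
boxb [0.943 0.226 0.   ]
```

View pics/crop.png

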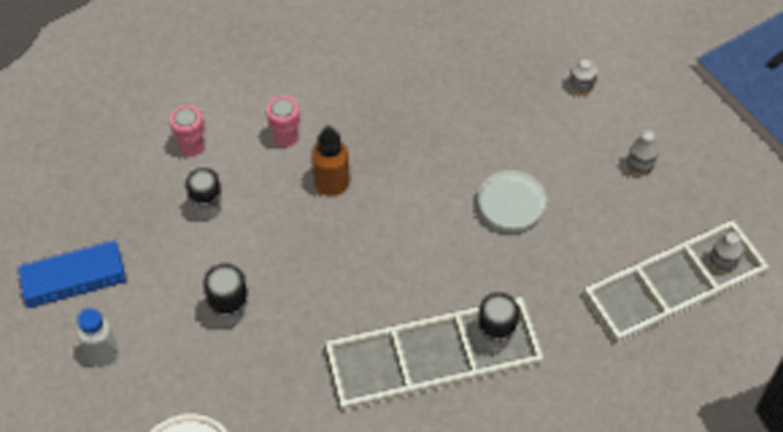

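The close crop confirms the choices: black eyepieces at (203,190) and (225,288), the amber bottle at (331,165), and steel objectives at (583,77) and (642,153). Now I move towards the large eyepiece.

Call:
play_rows:
  commands:
    - {"fingers": -0.26, "tx": 0, "ty": 0.0275, "tz": 0.0418, "ax": 0.0271, "ay": 0, "az": 0}
    - {"fingers": -0.26, "tx": 0, "ty": 0.055, "tz": 0.0836, "ax": 0.0542, "ay": 0, "az": 0}
    - {"fingers": -0.26, "tx": 0, "ty": 0.0825, "tz": 0.1254, "ax": 0.0813, "ay": 0, "az": 0}
    - {"fingers": -0.26, "tx": 0, "ty": 0.11, "tz": 0.1672, "ax": 0.1084, "ay": 0, "az": 0}
    - {"fingers": -0.26, "tx": 0, "ty": 0.1377, "tz": 0.209, "ax": 0.1356, "ay": 0, "az": 0}

```text
time_s: 2.62
tcp_pos: [0.3593, -0.4086, 0.2417]
ee_rot: [[0.0, 0.004, 1.0], [-0.0, 1.0, -0.004], [-1.0, -0.0, 0.0]]
wrist_force: [0.8, -0.5, 0.4]
gripper_width: 0.706
```

Call:
play_rows:
  commands:
    - {"fingers": -0.26, "tx": 0, "ty": 0.0459, "tz": 0.0284, "ax": 0, "ay": 0, "az": 0}
    - {"fingers": -0.26, "tx": 0, "ty": 0.0918, "tz": 0.0568, "ax": 0, "ay": 0, "az": 0}
    - {"fingers": -0.26, "tx": 0, "ty": 0.1377, "tz": 0.0852, "ax": 0, "ay": 0, "az": 0}
    - {"fingers": -0.26, "tx": 0, "ty": 0.1836, "tz": 0.1137, "ax": 0, "ay": 0, "az": 0}
    - {"fingers": -0.26, "tx": 0, "ty": 0.2267, "tz": 0.1427, "ax": 0, "ay": 0, "az": 0}

```text
time_s: 3.03
tcp_pos: [0.4662, -0.2379, 0.242]
ee_rot: [[0.001, -0.001, 1.0], [-0.0, 1.0, 0.001], [-1.0, -0.0, 0.001]]
wrist_force: [0.8, -0.5, -0.0]
gripper_width: 0.631
```

Call:
play_rows:
  commands:
    - {"fingers": -0.26, "tx": 0.024, "ty": 0.0353, "tz": 0.0213, "ax": 0, "ay": 0, "az": 0}
    - {"fingers": -0.26, "tx": 0.048, "ty": 0.0705, "tz": 0.0425, "ax": 0, "ay": 0, "az": 0}
    - {"fingers": -0.26, "tx": 0.072, "ty": 0.1058, "tz": 0.0637, "ax": 0, "ay": 0, "az": 0}
    - {"fingers": -0.26, "tx": 0.096, "ty": 0.1408, "tz": 0.085, "ax": 0, "ay": 0, "az": 0}
    - {"fingers": -0.26, "tx": 0.096, "ty": 0.1408, "tz": 0.085, "ax": 0, "ay": 0, "az": 0}

```text
time_s: 3.45
tcp_pos: [0.5298, -0.1305, 0.166]
ee_rot: [[-0.005, -0.005, 1.0], [0.001, 1.0, 0.005], [-1.0, 0.001, -0.005]]
wrist_force: [0.4, 0.1, -0.5]
gripper_width: 0.631
```

Run:
```python
from h import *
s=r.sense(); T=(np.array(s['ee_rot']),np.array(s['tcp_pos'])); print(T[1].round(4),s['gripper_width'])
c=viewer.capture('wrist'); save('w1',c['image']); print(np.round(c['mount'],3),c['fx'])
for n,z in dict(eyepiece_large=.054).items():
    for d in spotter.silhouettes(n,c)[:2]: print(n,d['score'],np.round(d['uv']),ray(c,d['uv'],z,T).round(4))
```

```text
[ 0.5298 -0.1305  0.166 ] 0.6312131978391025
[[ 0.001 -0.268  0.963 -0.145]
 [ 1.     0.001 -0.     0.   ]
 [-0.     0.963  0.268 -0.073]
 [ 0.     0.     0.     1.   ]] 302.5684123850551
eyepiece_large 0.97 [274. 214.] [ 0.5291 -0.1339  0.054 ]
```

View pics/w1.png

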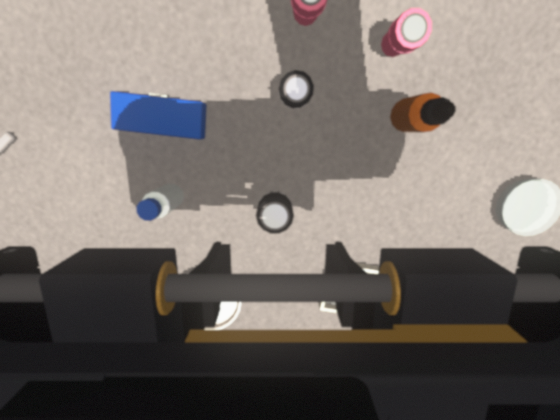

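The wrist view shows the large eyepiece at (274,214), which gives (0.529,-0.134) and agrees with the fit. I descend and grasp.

Call:
play_rows:
  commands:
    - {"fingers": -0.26, "tx": 0.045, "ty": -0.004, "tz": 0, "ax": 0, "ay": 0, "az": 0}
    - {"fingers": -0.26, "tx": 0.09, "ty": -0.004, "tz": 0, "ax": 0, "ay": 0, "az": 0}
    - {"fingers": -0.26, "tx": 0.13, "ty": -0.004, "tz": 0, "ax": 0, "ay": 0, "az": 0}
    - {"fingers": -0.26, "tx": 0.161, "ty": -0.004, "tz": 0, "ax": 0, "ay": 0, "az": 0}
    - {"fingers": -0.26, "tx": 0.161, "ty": -0.004, "tz": 0, "ax": 0, "ay": 0, "az": 0}

```text
time_s: 3.97
tcp_pos: [0.5258, -0.1382, 0.0452]
ee_rot: [[-0.008, 0.002, 1.0], [0.0, 1.0, -0.002], [-1.0, 0.0, -0.008]]
wrist_force: [0.2, -1.0, 0.9]
gripper_width: 0.63
```

Call:
play_rows:
  commands:
    - {"fingers": 1, "tx": 0, "ty": 0, "tz": 0, "ax": 0, "ay": 0, "az": 0}
    - {"fingers": 1, "tx": 0, "ty": 0, "tz": 0, "ax": 0, "ay": 0, "az": 0}
    - {"fingers": 1, "tx": 0, "ty": 0, "tz": 0, "ax": 0, "ay": 0, "az": 0}
    - {"fingers": 1, "tx": 0, "ty": 0, "tz": 0, "ax": 0, "ay": 0, "az": 0}
    - {"fingers": 1, "tx": 0, "ty": 0, "tz": 0, "ax": 0, "ay": 0, "az": 0}

```text
time_s: 4.38
tcp_pos: [0.5305, -0.1373, 0.0507]
ee_rot: [[0.004, -0.001, 1.0], [-0.0, 1.0, 0.001], [-1.0, -0.0, 0.004]]
wrist_force: [0.5, 0.1, 3.3]
gripper_width: 0.395
```

Call:
play_rows:
  commands:
    - {"fingers": 1, "tx": -0.027, "ty": 0, "tz": 0, "ax": 0, "ay": 0, "az": 0}
    - {"fingers": 1, "tx": -0.055, "ty": 0, "tz": 0, "ax": 0, "ay": 0, "az": 0}
    - {"fingers": 1, "tx": -0.08, "ty": 0, "tz": 0, "ax": 0, "ay": 0, "az": 0}
    - {"fingers": 1, "tx": -0.08, "ty": 0.03, "tz": 0.033, "ax": 0, "ay": 0, "az": 0}
    - {"fingers": 1, "tx": -0.08, "ty": 0.06, "tz": 0.066, "ax": 0, "ay": 0, "az": 0}

```text
time_s: 4.8
tcp_pos: [0.5792, -0.0925, 0.1114]
ee_rot: [[0.004, 0.002, 1.0], [0.0, 1.0, -0.002], [-1.0, 0.0, 0.004]]
wrist_force: [0.5, 0.6, -0.5]
gripper_width: 0.393
```

Call:
play_rows:
  commands:
    - {"fingers": 1, "tx": 0, "ty": 0.028, "tz": 0.032, "ax": 0, "ay": 0, "az": 0}
    - {"fingers": 1, "tx": 0, "ty": 0.056, "tz": 0.064, "ax": 0, "ay": 0, "az": 0}
    - {"fingers": 1, "tx": 0, "ty": 0.056, "tz": 0.064, "ax": 0, "ay": 0, "az": 0}
    - {"fingers": 1, "tx": 0, "ty": 0.056, "tz": 0.064, "ax": 0, "ay": 0, "az": 0}

```text
time_s: 5.13
tcp_pos: [0.6273, -0.0489, 0.1087]
ee_rot: [[0.0, -0.003, 1.0], [0.0, 1.0, 0.003], [-1.0, 0.0, 0.0]]
wrist_force: [-0.5, -0.4, -0.7]
gripper_width: 0.393
```

Run:
```python
from fit import *
s=r.sense(); print(s['tcp_pos'].round(4) if hasattr(s['tcp_pos'],'round') else s['tcp_pos'],s['gripper_width'],s['wrist_force'])
c=viewer.capture('scene');d=viewer.capture('side')
save('s2',np.hstack([c['image'][160:360,180:420],d['image'][130:330,150:390]]).repeat(1,0))
```

```text
[ 0.6273 -0.0489  0.1087] 0.39275508876648046 [-0.50767836 -0.38912755 -0.71120456]
```

View pics/s2.png

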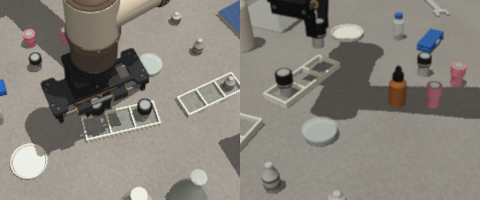

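The eyepiece is held upright over the empty -y bay; the side view shows it at about (318,40). I lower it.

Call:
play_rows:
  commands:
    - {"fingers": 1, "tx": 0.02, "ty": 0, "tz": 0, "ax": 0, "ay": 0, "az": 0}
    - {"fingers": 1, "tx": 0.04, "ty": 0, "tz": 0, "ax": 0, "ay": 0, "az": 0}
    - {"fingers": 1, "tx": 0.06, "ty": 0, "tz": 0, "ax": 0, "ay": 0, "az": 0}
    - {"fingers": 1, "tx": 0.07, "ty": 0, "tz": 0, "ax": 0, "ay": 0, "az": 0}
    - {"fingers": 1, "tx": 0.07, "ty": 0, "tz": 0, "ax": 0, "ay": 0, "az": 0}

```text
time_s: 5.65
tcp_pos: [0.6254, -0.0509, 0.0554]
ee_rot: [[-0.002, 0.0, 1.0], [-0.0, 1.0, -0.0], [-1.0, -0.0, -0.002]]
wrist_force: [-0.2, 1.1, -0.2]
gripper_width: 0.388
```

Call:
play_rows:
  commands:
    - {"fingers": 1, "tx": 0, "ty": 0, "tz": 0, "ax": 0, "ay": 0, "az": 0}
    - {"fingers": 1, "tx": 0, "ty": 0, "tz": 0, "ax": 0, "ay": 0, "az": 0}

```text
time_s: 5.82
tcp_pos: [0.6269, -0.0505, 0.0572]
ee_rot: [[0.001, -0.001, 1.0], [-0.0, 1.0, 0.001], [-1.0, -0.0, 0.001]]
wrist_force: [0.4, -0.3, -0.1]
gripper_width: 0.387
```

Call:
play_rows:
  commands:
    - {"fingers": 1, "tx": 0.003, "ty": 0, "tz": 0, "ax": 0, "ay": 0, "az": 0}
    - {"fingers": 1, "tx": 0.003, "ty": 0, "tz": 0, "ax": 0, "ay": 0, "az": 0}

```text
time_s: 5.98
tcp_pos: [0.6267, -0.0503, 0.0544]
ee_rot: [[0.001, -0.001, 1.0], [0.0, 1.0, 0.001], [-1.0, 0.0, 0.001]]
wrist_force: [-0.6, 0.5, 0.5]
gripper_width: 0.39
```

Call:
play_rows:
  commands:
    - {"fingers": 1, "tx": 0.003, "ty": 0, "tz": 0, "ax": 0, "ay": 0, "az": 0}
    - {"fingers": 1, "tx": 0.003, "ty": 0, "tz": 0, "ax": 0, "ay": 0, "az": 0}

```text
time_s: 6.15
tcp_pos: [0.6279, -0.0498, 0.0538]
ee_rot: [[0.003, -0.002, 1.0], [0.0, 1.0, 0.002], [-1.0, 0.0, 0.003]]
wrist_force: [-2.4, 1.4, 7.7]
gripper_width: 0.385
```

Call:
play_rows:
  commands:
    - {"fingers": -0.1, "tx": 0, "ty": 0, "tz": 0, "ax": 0, "ay": 0, "az": 0}
    - {"fingers": -0.1, "tx": 0, "ty": 0, "tz": 0, "ax": 0, "ay": 0, "az": 0}
    - {"fingers": -0.1, "tx": 0, "ty": 0, "tz": 0, "ax": 0, "ay": 0, "az": 0}
    - {"fingers": -0.1, "tx": 0, "ty": 0, "tz": 0, "ax": 0, "ay": 0, "az": 0}

```text
time_s: 6.48
tcp_pos: [0.6265, -0.0503, 0.0516]
ee_rot: [[-0.0, -0.001, 1.0], [-0.0, 1.0, 0.001], [-1.0, -0.0, -0.0]]
wrist_force: [0.2, -0.8, 0.8]
gripper_width: 0.538
```

Call:
play_rows:
  commands:
    - {"fingers": -0.1, "tx": -0.03, "ty": 0, "tz": 0, "ax": 0, "ay": 0, "az": 0}
    - {"fingers": -0.1, "tx": -0.08, "ty": 0, "tz": 0, "ax": 0, "ay": 0, "az": 0}
    - {"fingers": -0.1, "tx": -0.13, "ty": 0, "tz": 0, "ax": 0, "ay": 0, "az": 0}
    - {"fingers": -0.1, "tx": -0.13, "ty": -0.018, "tz": -0.05, "ax": 0, "ay": 0, "az": 0}
    - {"fingers": -0.1, "tx": -0.13, "ty": -0.036, "tz": -0.1, "ax": 0, "ay": 0, "az": 0}

```text
time_s: 6.9
tcp_pos: [0.5538, -0.0769, 0.1517]
ee_rot: [[0.007, -0.002, 1.0], [0.001, 1.0, 0.002], [-1.0, 0.001, 0.007]]
wrist_force: [-0.6, -0.2, -0.4]
gripper_width: 0.553
```

Call:
play_rows:
  commands:
    - {"fingers": -0.2, "tx": 0, "ty": -0.0126, "tz": -0.0422, "ax": 0, "ay": 0, "az": 0}
    - {"fingers": -0.2, "tx": 0, "ty": -0.0252, "tz": -0.0844, "ax": 0, "ay": 0, "az": 0}
    - {"fingers": -0.2, "tx": 0, "ty": -0.0378, "tz": -0.1266, "ax": 0, "ay": 0, "az": 0}
    - {"fingers": -0.2, "tx": 0, "ty": -0.0503, "tz": -0.1688, "ax": 0, "ay": 0, "az": 0}
    - {"fingers": -0.2, "tx": 0, "ty": -0.0503, "tz": -0.1688, "ax": 0, "ay": 0, "az": 0}

```text
time_s: 7.32
tcp_pos: [0.4183, -0.1161, 0.1485]
ee_rot: [[-0.006, 0.002, 1.0], [0.001, 1.0, -0.002], [-1.0, 0.001, -0.006]]
wrist_force: [-1.8, 0.2, -0.3]
gripper_width: 0.598
```

```bash
cat > look.py <<'E'
from h import *
import sys
def look(n,z,name=None):
    s=r.sense(); T=(np.array(s['ee_rot']),np.array(s['tcp_pos'])); print(T[1].round(4),s['gripper_width'])
    c=viewer.capture('wrist')
    if name: save(name,c['image'])
    for d in spotter.silhouettes(n,c)[:3]:
        m=c['image'][d['region']].mean(0).round(); print(n,round(d['score'],2),np.round(d['uv']),ray(c,d['uv'],z,T).round(4),'rgb',m)
if __name__=='__main__': look(sys.argv[1],float(sys.argv[2]),sys.argv[3] if len(sys.argv)>3 else None)
E
python3 look.py eyepiece_small .044
python3 - <<'E'
from h import *
c=viewer.capture('scene'); d=viewer.capture('side')
save('s3',cv2.resize(np.hstack([c['image'][240:320,250:360],d['image'][160:240,160:270]]),None,fx=3,fy=3))
E
```

```text
[ 0.4183 -0.1161  0.1485] 0.5980129744497634
eyepiece_small 0.94 [279. 220.] [ 0.4207 -0.1151  0.044 ] rgb [121. 117. 114.]
eyepiece_small 0.89 [290. 140.] [ 0.3532 -0.1063  0.044 ] rgb [179. 141. 149.]
eyepiece_small 0.86 [385. 170.] [ 0.3779 -0.0272  0.044 ] rgb [168. 127. 134.]
```

View pics/s3.png

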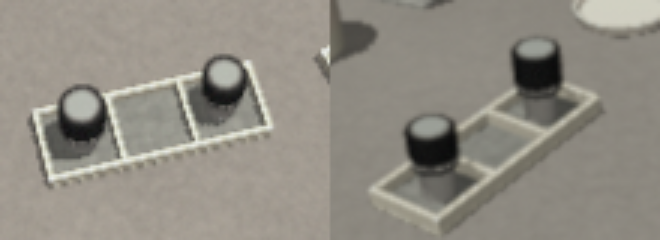

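The large eyepiece stands in the -y bay, and the centre bay is free. I descend on the black small eyepiece; the grey one by mean colour is at wrist pixel (279,220).

Call:
play_rows:
  commands:
    - {"fingers": -0.2, "tx": 0.04, "ty": 0, "tz": 0, "ax": 0, "ay": 0, "az": 0}
    - {"fingers": -0.2, "tx": 0.08, "ty": 0, "tz": 0, "ax": 0, "ay": 0, "az": 0}
    - {"fingers": -0.2, "tx": 0.12, "ty": 0, "tz": 0, "ax": 0, "ay": 0, "az": 0}
    - {"fingers": -0.2, "tx": 0.142, "ty": 0, "tz": 0, "ax": 0, "ay": 0, "az": 0}
    - {"fingers": -0.2, "tx": 0.142, "ty": 0, "tz": 0, "ax": 0, "ay": 0, "az": 0}

```text
time_s: 7.93
tcp_pos: [0.4237, -0.1149, 0.0393]
ee_rot: [[-0.008, -0.001, 1.0], [-0.001, 1.0, 0.001], [-1.0, -0.001, -0.008]]
wrist_force: [-0.0, -0.7, -0.1]
gripper_width: 0.602
```

Call:
play_rows:
  commands:
    - {"fingers": 1, "tx": 0, "ty": 0, "tz": 0, "ax": 0, "ay": 0, "az": 0}
    - {"fingers": 1, "tx": 0, "ty": 0, "tz": 0, "ax": 0, "ay": 0, "az": 0}
    - {"fingers": 1, "tx": 0, "ty": 0, "tz": 0, "ax": 0, "ay": 0, "az": 0}
    - {"fingers": 1, "tx": 0, "ty": 0, "tz": 0, "ax": 0, "ay": 0, "az": 0}
    - {"fingers": 1, "tx": 0, "ty": 0, "tz": 0, "ax": 0, "ay": 0, "az": 0}

```text
time_s: 8.35
tcp_pos: [0.426, -0.115, 0.0438]
ee_rot: [[0.003, -0.001, 1.0], [0.0, 1.0, 0.001], [-1.0, 0.0, 0.003]]
wrist_force: [0.6, 0.7, 2.1]
gripper_width: 0.324
```

Call:
play_rows:
  commands:
    - {"fingers": 1, "tx": -0.04, "ty": 0, "tz": 0, "ax": 0, "ay": 0, "az": 0}
    - {"fingers": 1, "tx": -0.08, "ty": 0, "tz": 0, "ax": 0, "ay": 0, "az": 0}
    - {"fingers": 1, "tx": -0.12, "ty": 0, "tz": 0, "ax": 0, "ay": 0, "az": 0}
    - {"fingers": 1, "tx": -0.12, "ty": 0.023, "tz": 0.0405, "ax": 0, "ay": 0, "az": 0}
    - {"fingers": 1, "tx": -0.12, "ty": 0.046, "tz": 0.081, "ax": 0, "ay": 0, "az": 0}

```text
time_s: 8.77
tcp_pos: [0.4868, -0.0805, 0.1363]
ee_rot: [[0.007, 0.001, 1.0], [0.001, 1.0, -0.001], [-1.0, 0.001, 0.007]]
wrist_force: [1.5, 0.2, -1.6]
gripper_width: 0.324
```

Call:
play_rows:
  commands:
    - {"fingers": 1, "tx": 0, "ty": 0.0226, "tz": 0.0398, "ax": -0.0389, "ay": 0, "az": 0}
    - {"fingers": 1, "tx": 0, "ty": 0.0452, "tz": 0.0796, "ax": -0.0778, "ay": 0, "az": 0}
    - {"fingers": 1, "tx": 0, "ty": 0.0678, "tz": 0.1194, "ax": -0.1167, "ay": 0, "az": 0}
    - {"fingers": 1, "tx": 0, "ty": 0.0904, "tz": 0.1592, "ax": -0.1556, "ay": 0, "az": 0}
    - {"fingers": 1, "tx": 0, "ty": 0.113, "tz": 0.199, "ax": -0.1944, "ay": 0, "az": 0}

```text
time_s: 9.18
tcp_pos: [0.6361, 0.0053, 0.1333]
ee_rot: [[0.0, -0.579, 0.815], [0.0, 0.815, 0.579], [-1.0, 0.0, 0.001]]
wrist_force: [0.6, 0.5, -1.5]
gripper_width: 0.324
```

Call:
play_rows:
  commands:
    - {"fingers": 1, "tx": 0, "ty": 0, "tz": 0, "ax": -0.0389, "ay": 0, "az": 0}
    - {"fingers": 1, "tx": 0, "ty": 0, "tz": 0, "ax": -0.0778, "ay": 0, "az": 0}
    - {"fingers": 1, "tx": 0, "ty": 0, "tz": 0, "ax": -0.1167, "ay": 0, "az": 0}
    - {"fingers": 1, "tx": 0, "ty": 0, "tz": 0, "ax": -0.1556, "ay": 0, "az": 0}
    - {"fingers": 1, "tx": 0, "ty": 0, "tz": 0, "ax": -0.1944, "ay": 0, "az": 0}

```text
time_s: 9.6
tcp_pos: [0.6348, 0.0044, 0.1331]
ee_rot: [[0.0, -0.942, 0.336], [0.0, 0.336, 0.942], [-1.0, 0.0, 0.0]]
wrist_force: [-0.4, -0.5, -1.0]
gripper_width: 0.323
```

Call:
play_rows:
  commands:
    - {"fingers": 1, "tx": 0, "ty": 0, "tz": 0, "ax": 0, "ay": 0, "az": 0}
    - {"fingers": 1, "tx": 0, "ty": 0, "tz": 0, "ax": 0, "ay": 0, "az": 0}
    - {"fingers": 1, "tx": 0, "ty": 0, "tz": 0, "ax": 0, "ay": 0, "az": 0}

```text
time_s: 9.85
tcp_pos: [0.6349, 0.0043, 0.1331]
ee_rot: [[0.0, -0.939, 0.344], [0.0, 0.344, 0.939], [-1.0, -0.0, 0.0]]
wrist_force: [0.6, -0.3, -0.1]
gripper_width: 0.325
```

Call:
play_rows:
  commands:
    - {"fingers": 1, "tx": 0.035, "ty": 0, "tz": 0, "ax": 0, "ay": 0, "az": 0}
    - {"fingers": 1, "tx": 0.07, "ty": 0, "tz": 0, "ax": 0, "ay": 0, "az": 0}
    - {"fingers": 1, "tx": 0.095, "ty": 0, "tz": 0, "ax": 0, "ay": 0, "az": 0}
    - {"fingers": 1, "tx": 0.109, "ty": 0, "tz": 0, "ax": 0, "ay": 0, "az": 0}
    - {"fingers": 1, "tx": 0.109, "ty": 0, "tz": 0, "ax": 0, "ay": 0, "az": 0}

```text
time_s: 10.27
tcp_pos: [0.6342, 0.0041, 0.0491]
ee_rot: [[-0.003, -0.939, 0.343], [-0.001, 0.343, 0.939], [-1.0, 0.003, -0.002]]
wrist_force: [-1.5, -0.0, -0.6]
gripper_width: 0.323
```

Call:
play_rows:
  commands:
    - {"fingers": 1, "tx": 0.002, "ty": 0, "tz": 0, "ax": 0, "ay": 0, "az": 0}
    - {"fingers": 1, "tx": 0.002, "ty": 0, "tz": 0, "ax": 0, "ay": 0, "az": 0}

```text
time_s: 10.43
tcp_pos: [0.6357, 0.0045, 0.0506]
ee_rot: [[0.002, -0.94, 0.342], [0.0, 0.342, 0.94], [-1.0, -0.001, 0.001]]
wrist_force: [-0.9, 0.4, -0.5]
gripper_width: 0.324
```

Call:
play_rows:
  commands:
    - {"fingers": 1, "tx": 0.002, "ty": 0, "tz": 0, "ax": 0, "ay": 0, "az": 0}
    - {"fingers": 1, "tx": 0.002, "ty": 0, "tz": 0, "ax": 0, "ay": 0, "az": 0}

```text
time_s: 10.6
tcp_pos: [0.6354, 0.0045, 0.0489]
ee_rot: [[0.002, -0.94, 0.342], [0.0, 0.342, 0.94], [-1.0, -0.001, 0.001]]
wrist_force: [-0.2, -0.2, -1.0]
gripper_width: 0.323
```

Call:
play_rows:
  commands:
    - {"fingers": 1, "tx": 0.002, "ty": 0, "tz": 0, "ax": 0, "ay": 0, "az": 0}
    - {"fingers": 1, "tx": 0.002, "ty": 0, "tz": 0, "ax": 0, "ay": 0, "az": 0}

```text
time_s: 10.77
tcp_pos: [0.6356, 0.0045, 0.0474]
ee_rot: [[0.002, -0.94, 0.341], [0.0, 0.341, 0.94], [-1.0, -0.001, 0.001]]
wrist_force: [-0.6, 0.7, 1.4]
gripper_width: 0.324
```

Call:
play_rows:
  commands:
    - {"fingers": 1, "tx": 0.001, "ty": 0, "tz": 0, "ax": 0, "ay": 0, "az": 0}
    - {"fingers": 1, "tx": 0.001, "ty": 0, "tz": 0, "ax": 0, "ay": 0, "az": 0}

```text
time_s: 10.93
tcp_pos: [0.6356, 0.0045, 0.0473]
ee_rot: [[0.002, -0.94, 0.341], [-0.0, 0.341, 0.94], [-1.0, -0.001, 0.0]]
wrist_force: [-0.5, 1.2, 6.2]
gripper_width: 0.33
```

Call:
play_rows:
  commands:
    - {"fingers": 0, "tx": 0, "ty": 0, "tz": 0, "ax": 0, "ay": 0, "az": 0}
    - {"fingers": 0, "tx": 0, "ty": 0, "tz": 0, "ax": 0, "ay": 0, "az": 0}
    - {"fingers": 0, "tx": 0, "ty": 0, "tz": 0, "ax": 0, "ay": 0, "az": 0}
    - {"fingers": 0, "tx": 0, "ty": 0, "tz": 0, "ax": 0, "ay": 0, "az": 0}

```text
time_s: 11.27
tcp_pos: [0.6348, 0.0043, 0.0455]
ee_rot: [[-0.001, -0.94, 0.342], [-0.0, 0.342, 0.94], [-1.0, 0.0, -0.0]]
wrist_force: [-0.2, -0.7, 0.1]
gripper_width: 0.478
```

Call:
play_rows:
  commands:
    - {"fingers": 0, "tx": -0.025, "ty": 0, "tz": 0, "ax": 0, "ay": 0, "az": 0}
    - {"fingers": 0, "tx": -0.06, "ty": 0, "tz": 0, "ax": 0, "ay": 0, "az": 0}
    - {"fingers": 0, "tx": -0.1, "ty": 0, "tz": 0, "ax": 0, "ay": 0, "az": 0}
    - {"fingers": 0, "tx": -0.14, "ty": 0, "tz": 0, "ax": 0.035, "ay": 0, "az": 0}
    - {"fingers": 0, "tx": -0.14, "ty": 0, "tz": 0, "ax": 0.07, "ay": 0, "az": 0}

```text
time_s: 11.68
tcp_pos: [0.6388, 0.0046, 0.1579]
ee_rot: [[0.013, -0.841, 0.541], [0.001, 0.541, 0.841], [-1.0, -0.01, 0.007]]
wrist_force: [-0.3, -0.7, 1.4]
gripper_width: 0.498
```

Call:
play_rows:
  commands:
    - {"fingers": -0.2, "tx": 0, "ty": 0, "tz": 0, "ax": 0.0379, "ay": 0, "az": 0}
    - {"fingers": -0.2, "tx": 0, "ty": 0, "tz": 0, "ax": 0.0758, "ay": 0, "az": 0}
    - {"fingers": -0.2, "tx": 0, "ty": 0, "tz": 0, "ax": 0.1137, "ay": 0, "az": 0}
    - {"fingers": -0.2, "tx": 0, "ty": 0, "tz": 0, "ax": 0.1516, "ay": 0, "az": 0}
    - {"fingers": -0.2, "tx": 0, "ty": 0, "tz": 0, "ax": 0.1895, "ay": 0, "az": 0}

```text
time_s: 12.1
tcp_pos: [0.6348, 0.0043, 0.1505]
ee_rot: [[-0.001, -0.39, 0.921], [-0.0, 0.921, 0.39], [-1.0, 0.0, -0.001]]
wrist_force: [0.3, -0.5, 0.7]
gripper_width: 0.597
```

Call:
play_rows:
  commands:
    - {"fingers": -0.2, "tx": 0, "ty": 0, "tz": 0, "ax": 0.0379, "ay": 0, "az": 0}
    - {"fingers": -0.2, "tx": 0, "ty": 0, "tz": 0, "ax": 0.0758, "ay": 0, "az": 0}
    - {"fingers": -0.2, "tx": 0, "ty": 0, "tz": 0, "ax": 0.1137, "ay": 0, "az": 0}
    - {"fingers": -0.2, "tx": 0, "ty": 0, "tz": 0, "ax": 0.1295, "ay": 0, "az": 0}
    - {"fingers": -0.2, "tx": 0, "ty": 0, "tz": 0, "ax": 0.1295, "ay": 0, "az": 0}

```text
time_s: 12.52
tcp_pos: [0.6348, 0.0043, 0.1504]
ee_rot: [[-0.001, 0.001, 1.0], [-0.0, 1.0, -0.001], [-1.0, -0.0, -0.001]]
wrist_force: [-0.7, -0.1, -0.9]
gripper_width: 0.602
```

Call:
play_rows:
  commands:
    - {"fingers": -0.25, "tx": 0, "ty": -0.002, "tz": -0.0513, "ax": 0, "ay": 0, "az": 0}
    - {"fingers": -0.25, "tx": 0, "ty": -0.005, "tz": -0.1026, "ax": 0, "ay": 0, "az": 0}
    - {"fingers": -0.25, "tx": 0, "ty": -0.007, "tz": -0.1539, "ax": 0, "ay": 0, "az": 0}
    - {"fingers": -0.25, "tx": 0, "ty": -0.0095, "tz": -0.2052, "ax": 0, "ay": 0, "az": 0}
    - {"fingers": -0.25, "tx": 0, "ty": -0.0117, "tz": -0.2564, "ax": 0, "ay": 0, "az": 0}

```text
time_s: 12.93
tcp_pos: [0.4408, -0.0048, 0.1504]
ee_rot: [[-0.0, -0.002, 1.0], [-0.0, 1.0, 0.002], [-1.0, -0.0, -0.0]]
wrist_force: [0.2, 0.5, -0.5]
gripper_width: 0.62
```

Call:
play_rows:
  commands:
    - {"fingers": -0.25, "tx": 0, "ty": 0, "tz": 0, "ax": 0, "ay": 0, "az": 0}
    - {"fingers": -0.25, "tx": 0, "ty": 0, "tz": 0, "ax": 0, "ay": 0, "az": 0}
    - {"fingers": -0.25, "tx": 0, "ty": 0, "tz": 0, "ax": 0, "ay": 0, "az": 0}

```text
time_s: 13.18
tcp_pos: [0.4436, -0.0042, 0.1515]
ee_rot: [[0.002, -0.002, 1.0], [0.0, 1.0, 0.002], [-1.0, 0.0, 0.002]]
wrist_force: [0.5, 0.0, 0.9]
gripper_width: 0.626
```

```bash
python3 look.py oil_bottle .04 w4
python3 - <<'E'
from h import *
c=viewer.capture('scene'); d=viewer.capture('side'); w=cv2.imread('pics/w4.png')[:,:,::-1]
save('s4',np.hstack([cv2.resize(np.vstack([c['image'][240:320,250:360],d['image'][160:240,160:270]]),None,fx=2,fy=2),w[100:420]]))
E
```

```text
[ 0.4436 -0.0042  0.1515] 0.6256298074154376
oil_bottle 0.82 [274. 209.] [ 0.4393 -0.007   0.04  ] rgb [98. 69. 51.]
```

View pics/s4.png

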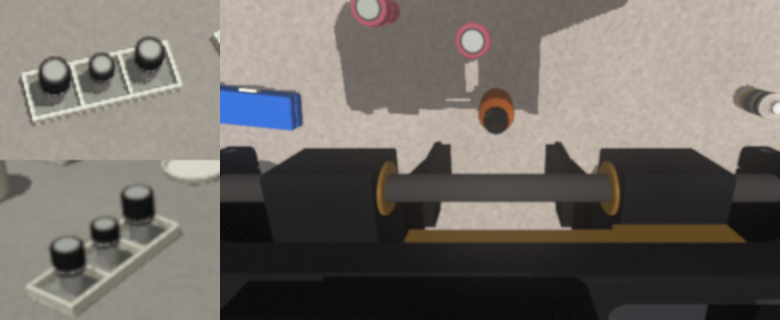

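All three eyepieces stand in their bays, and the bottle at (496,110) is between the jaws. I descend and grasp.

Call:
play_rows:
  commands:
    - {"fingers": -0.25, "tx": 0.04, "ty": -0.001, "tz": -0.001, "ax": 0, "ay": 0, "az": 0}
    - {"fingers": -0.25, "tx": 0.08, "ty": -0.001, "tz": -0.001, "ax": 0, "ay": 0, "az": 0}
    - {"fingers": -0.25, "tx": 0.12, "ty": -0.001, "tz": -0.001, "ax": 0, "ay": 0, "az": 0}
    - {"fingers": -0.25, "tx": 0.147, "ty": -0.001, "tz": -0.001, "ax": 0, "ay": 0, "az": 0}
    - {"fingers": -0.25, "tx": 0.147, "ty": -0.001, "tz": -0.001, "ax": 0, "ay": 0, "az": 0}

```text
time_s: 13.8
tcp_pos: [0.4398, -0.0061, 0.0367]
ee_rot: [[-0.009, 0.001, 1.0], [-0.003, 1.0, -0.001], [-1.0, -0.003, -0.009]]
wrist_force: [-0.3, 0.2, 0.1]
gripper_width: 0.628
```

Call:
play_rows:
  commands:
    - {"fingers": 1, "tx": 0, "ty": 0, "tz": 0, "ax": 0, "ay": 0, "az": 0}
    - {"fingers": 1, "tx": 0, "ty": 0, "tz": 0, "ax": 0, "ay": 0, "az": 0}
    - {"fingers": 1, "tx": 0, "ty": 0, "tz": 0, "ax": 0, "ay": 0, "az": 0}
    - {"fingers": 1, "tx": 0, "ty": 0, "tz": 0, "ax": 0, "ay": 0, "az": 0}
    - {"fingers": 1, "tx": 0, "ty": 0, "tz": 0, "ax": 0, "ay": 0, "az": 0}

```text
time_s: 14.22
tcp_pos: [0.4429, -0.0049, 0.0418]
ee_rot: [[0.003, -0.0, 1.0], [0.001, 1.0, 0.0], [-1.0, 0.001, 0.003]]
wrist_force: [-0.9, 0.8, 3.2]
gripper_width: 0.359
```

Call:
play_rows:
  commands:
    - {"fingers": 1, "tx": -0.04, "ty": 0, "tz": 0, "ax": 0, "ay": 0, "az": 0}
    - {"fingers": 1, "tx": -0.08, "ty": 0, "tz": 0, "ax": 0, "ay": 0, "az": 0}
    - {"fingers": 1, "tx": -0.12, "ty": 0, "tz": 0, "ax": 0, "ay": 0, "az": 0}
    - {"fingers": 1, "tx": -0.12, "ty": -0.03, "tz": 0.03, "ax": 0, "ay": 0, "az": 0}
    - {"fingers": 1, "tx": -0.12, "ty": -0.076, "tz": 0.073, "ax": 0, "ay": 0, "az": 0}

```text
time_s: 14.63
tcp_pos: [0.4938, -0.0571, 0.1342]
ee_rot: [[0.007, -0.005, 1.0], [0.002, 1.0, 0.005], [-1.0, 0.002, 0.007]]
wrist_force: [0.5, 0.7, -1.2]
gripper_width: 0.356
```

Call:
play_rows:
  commands:
    - {"fingers": 1, "tx": 0, "ty": -0.04, "tz": 0.038, "ax": 0, "ay": 0, "az": 0}
    - {"fingers": 1, "tx": 0, "ty": -0.08, "tz": 0.076, "ax": 0, "ay": 0, "az": 0}
    - {"fingers": 1, "tx": 0, "ty": -0.12, "tz": 0.114, "ax": 0, "ay": 0, "az": 0}
    - {"fingers": 1, "tx": 0, "ty": -0.16, "tz": 0.152, "ax": 0, "ay": 0, "az": 0}
    - {"fingers": 1, "tx": 0, "ty": -0.197, "tz": 0.191, "ax": 0, "ay": 0, "az": 0}

```text
time_s: 15.05
tcp_pos: [0.637, -0.2078, 0.1311]
ee_rot: [[0.0, 0.001, 1.0], [0.0, 1.0, -0.001], [-1.0, 0.0, 0.0]]
wrist_force: [0.8, 0.9, 0.3]
gripper_width: 0.358
```

Call:
play_rows:
  commands:
    - {"fingers": 1, "tx": 0, "ty": 0, "tz": 0, "ax": 0, "ay": 0, "az": 0}
    - {"fingers": 1, "tx": 0, "ty": 0, "tz": 0, "ax": 0, "ay": 0, "az": 0}
    - {"fingers": 1, "tx": 0, "ty": 0, "tz": 0, "ax": 0, "ay": 0, "az": 0}

```text
time_s: 15.3
tcp_pos: [0.6353, -0.2057, 0.1302]
ee_rot: [[-0.001, 0.001, 1.0], [0.001, 1.0, -0.001], [-1.0, 0.001, -0.001]]
wrist_force: [-0.6, 0.3, -1.0]
gripper_width: 0.358
```

Call:
play_rows:
  commands:
    - {"fingers": 1, "tx": 0.035, "ty": -0.005, "tz": 0.008, "ax": 0, "ay": 0, "az": 0}
    - {"fingers": 1, "tx": 0.07, "ty": -0.005, "tz": 0.008, "ax": 0, "ay": 0, "az": 0}
    - {"fingers": 1, "tx": 0.095, "ty": -0.005, "tz": 0.008, "ax": 0, "ay": 0, "az": 0}
    - {"fingers": 1, "tx": 0.107, "ty": -0.005, "tz": 0.008, "ax": 0, "ay": 0, "az": 0}
    - {"fingers": 1, "tx": 0.107, "ty": -0.005, "tz": 0.008, "ax": 0, "ay": 0, "az": 0}

```text
time_s: 15.72
tcp_pos: [0.6401, -0.2083, 0.0486]
ee_rot: [[-0.005, -0.001, 1.0], [0.001, 1.0, 0.001], [-1.0, 0.001, -0.005]]
wrist_force: [0.2, -0.5, -0.2]
gripper_width: 0.356
```

Call:
play_rows:
  commands:
    - {"fingers": 1, "tx": 0.003, "ty": 0, "tz": 0, "ax": 0, "ay": 0, "az": 0}
    - {"fingers": 1, "tx": 0.003, "ty": 0, "tz": 0, "ax": 0, "ay": 0, "az": 0}

```text
time_s: 15.88
tcp_pos: [0.643, -0.2092, 0.0497]
ee_rot: [[0.003, -0.001, 1.0], [-0.001, 1.0, 0.001], [-1.0, -0.001, 0.003]]
wrist_force: [-0.3, -0.4, -0.5]
gripper_width: 0.356
```

Call:
play_rows:
  commands:
    - {"fingers": 1, "tx": 0.002, "ty": 0, "tz": 0, "ax": 0, "ay": 0, "az": 0}
    - {"fingers": 1, "tx": 0.002, "ty": 0, "tz": 0, "ax": 0, "ay": 0, "az": 0}

```text
time_s: 16.05
tcp_pos: [0.6428, -0.2095, 0.0478]
ee_rot: [[0.002, -0.0, 1.0], [-0.0, 1.0, 0.0], [-1.0, -0.0, 0.002]]
wrist_force: [0.3, 0.2, -0.8]
gripper_width: 0.356
```

Call:
play_rows:
  commands:
    - {"fingers": 1, "tx": 0.002, "ty": 0, "tz": 0, "ax": 0, "ay": 0, "az": 0}
    - {"fingers": 1, "tx": 0.002, "ty": 0, "tz": 0, "ax": 0, "ay": 0, "az": 0}

```text
time_s: 16.22
tcp_pos: [0.6427, -0.2097, 0.0459]
ee_rot: [[0.002, -0.0, 1.0], [-0.0, 1.0, 0.0], [-1.0, -0.0, 0.002]]
wrist_force: [0.0, 0.7, 1.9]
gripper_width: 0.359
```

Call:
play_rows:
  commands:
    - {"fingers": 1, "tx": 0.002, "ty": 0, "tz": 0, "ax": 0, "ay": 0, "az": 0}
    - {"fingers": 1, "tx": 0.002, "ty": 0, "tz": 0, "ax": 0, "ay": 0, "az": 0}

```text
time_s: 16.38
tcp_pos: [0.6428, -0.2097, 0.0459]
ee_rot: [[0.001, -0.001, 1.0], [-0.001, 1.0, 0.001], [-1.0, -0.001, 0.001]]
wrist_force: [-1.3, 1.4, 7.9]
gripper_width: 0.355
```

Call:
play_rows:
  commands:
    - {"fingers": -0.15, "tx": 0, "ty": 0, "tz": 0, "ax": 0, "ay": 0, "az": 0}
    - {"fingers": -0.15, "tx": 0, "ty": 0, "tz": 0, "ax": 0, "ay": 0, "az": 0}
    - {"fingers": -0.15, "tx": 0, "ty": 0, "tz": 0, "ax": 0, "ay": 0, "az": 0}
    - {"fingers": -0.15, "tx": 0, "ty": 0, "tz": 0, "ax": 0, "ay": 0, "az": 0}
    - {"fingers": -0.15, "tx": 0, "ty": 0, "tz": 0, "ax": 0, "ay": 0, "az": 0}

```text
time_s: 16.8
tcp_pos: [0.642, -0.2096, 0.0431]
ee_rot: [[-0.001, -0.0, 1.0], [0.0, 1.0, 0.0], [-1.0, 0.0, -0.001]]
wrist_force: [-0.2, -0.6, -0.1]
gripper_width: 0.56
```

Call:
play_rows:
  commands:
    - {"fingers": -0.15, "tx": -0.025, "ty": 0, "tz": 0, "ax": 0, "ay": 0, "az": 0}
    - {"fingers": -0.15, "tx": -0.06, "ty": 0, "tz": 0, "ax": 0, "ay": 0, "az": 0}
    - {"fingers": -0.15, "tx": -0.1, "ty": 0, "tz": 0, "ax": 0, "ay": 0, "az": 0}
    - {"fingers": -0.15, "tx": -0.14, "ty": 0, "tz": 0, "ax": 0, "ay": 0, "az": 0}
    - {"fingers": -0.15, "tx": -0.18, "ty": 0, "tz": 0, "ax": 0, "ay": 0, "az": 0}

```text
time_s: 17.22
tcp_pos: [0.6419, -0.2096, 0.1795]
ee_rot: [[-0.001, -0.0, 1.0], [0.0, 1.0, 0.0], [-1.0, 0.0, -0.001]]
wrist_force: [0.0, 0.7, -0.6]
gripper_width: 0.58
```

Call:
play_rows:
  commands:
    - {"fingers": -0.15, "tx": 0, "ty": 0.05, "tz": -0.012, "ax": 0, "ay": 0, "az": 0}
    - {"fingers": -0.15, "tx": 0, "ty": 0.1, "tz": -0.024, "ax": 0, "ay": 0, "az": 0}
    - {"fingers": -0.15, "tx": 0, "ty": 0.15, "tz": -0.036, "ax": 0, "ay": 0, "az": 0}
    - {"fingers": -0.15, "tx": 0, "ty": 0.2, "tz": -0.048, "ax": 0, "ay": 0, "az": 0}
    - {"fingers": -0.15, "tx": 0, "ty": 0.25, "tz": -0.06, "ax": 0, "ay": 0, "az": 0}

```text
time_s: 17.63
tcp_pos: [0.5964, -0.0207, 0.1785]
ee_rot: [[-0.0, 0.0, 1.0], [0.0, 1.0, -0.0], [-1.0, 0.0, -0.0]]
wrist_force: [0.3, 1.1, -0.9]
gripper_width: 0.575
```

Call:
play_rows:
  commands:
    - {"fingers": -0.15, "tx": 0, "ty": 0.05, "tz": -0.012, "ax": 0, "ay": 0, "az": 0}
    - {"fingers": -0.15, "tx": 0, "ty": 0.1, "tz": -0.024, "ax": 0, "ay": 0, "az": 0}
    - {"fingers": -0.15, "tx": 0, "ty": 0.15, "tz": -0.036, "ax": 0, "ay": 0, "az": 0}
    - {"fingers": -0.15, "tx": 0, "ty": 0.2, "tz": -0.048, "ax": 0, "ay": 0, "az": 0}
    - {"fingers": -0.15, "tx": 0, "ty": 0.25, "tz": -0.06, "ax": 0, "ay": 0, "az": 0}

```text
time_s: 18.05
tcp_pos: [0.5514, 0.1671, 0.1786]
ee_rot: [[0.0, -0.0, 1.0], [-0.0, 1.0, 0.0], [-1.0, -0.0, 0.0]]
wrist_force: [0.2, -0.3, 0.0]
gripper_width: 0.573
```

Call:
play_rows:
  commands:
    - {"fingers": -0.15, "tx": 0.02, "ty": 0.05, "tz": -0.008, "ax": 0, "ay": 0, "az": 0}
    - {"fingers": -0.15, "tx": 0.045, "ty": 0.1, "tz": -0.014, "ax": 0, "ay": 0, "az": 0}
    - {"fingers": -0.15, "tx": 0.045, "ty": 0.114, "tz": -0.014, "ax": 0, "ay": 0, "az": 0}
    - {"fingers": -0.15, "tx": 0.045, "ty": 0.114, "tz": -0.014, "ax": 0, "ay": 0, "az": 0}
    - {"fingers": -0.15, "tx": 0.045, "ty": 0.114, "tz": -0.014, "ax": 0, "ay": 0, "az": 0}

```text
time_s: 18.47
tcp_pos: [0.5415, 0.2512, 0.1446]
ee_rot: [[-0.001, -0.001, 1.0], [-0.001, 1.0, 0.001], [-1.0, -0.001, -0.001]]
wrist_force: [0.9, 0.0, -0.1]
gripper_width: 0.573
```

```bash
python3 look.py objective_long .03 w5; python3 look.py objective_short .02;python3 - <<'E'
from h import *
c=viewer.capture('scene'); d=viewer.capture('side'); w=cv2.imread('pics/w5.png')[:,:,::-1]
save('s5',np.hstack([cv2.resize(np.vstack([c['image'][270:350,160:270],d['image'][110:190,210:320]]),None,fx=2,fy=2),w[0:320]]))
E
```

```text
[0.5415 0.2512 0.1446] 0.5725633605228418
objective_long 0.93 [280. 212.] [0.5402 0.2528 0.03  ] rgb [120. 115. 110.]
[0.542  0.2499 0.1452] 0.5727677803122511
objective_short 0.91 [274.  91.] [0.4389 0.2466 0.02  ] rgb [132. 127. 123.]
```

View pics/s5.png

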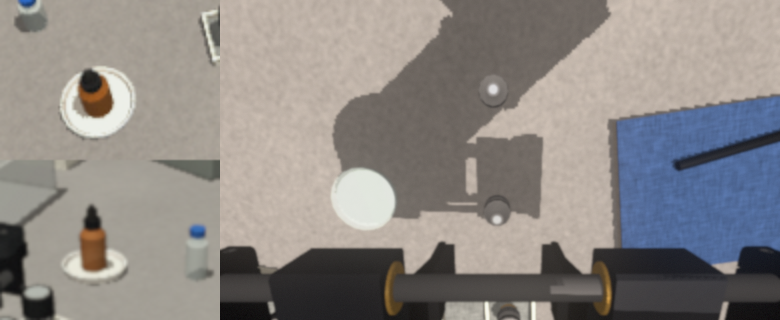

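The bottle stands in the dish at (95,98), and the long objective at (497,210) is aligned. I grasp it.

Call:
play_rows:
  commands:
    - {"fingers": -0.15, "tx": 0.04, "ty": 0.001, "tz": 0, "ax": 0, "ay": 0, "az": 0}
    - {"fingers": -0.15, "tx": 0.08, "ty": 0.001, "tz": 0, "ax": 0, "ay": 0, "az": 0}
    - {"fingers": -0.15, "tx": 0.12, "ty": 0.001, "tz": 0, "ax": 0, "ay": 0, "az": 0}
    - {"fingers": -0.15, "tx": 0.149, "ty": 0.001, "tz": 0, "ax": 0, "ay": 0, "az": 0}
    - {"fingers": -0.15, "tx": 0.149, "ty": 0.001, "tz": 0, "ax": 0, "ay": 0, "az": 0}

```text
time_s: 19.18
tcp_pos: [0.539, 0.2489, 0.0286]
ee_rot: [[-0.008, 0.002, 1.0], [-0.005, 1.0, -0.002], [-1.0, -0.005, -0.008]]
wrist_force: [-0.2, -0.0, 0.2]
gripper_width: 0.574
```

Call:
play_rows:
  commands:
    - {"fingers": 1, "tx": 0, "ty": 0, "tz": 0, "ax": 0, "ay": 0, "az": 0}
    - {"fingers": 1, "tx": 0, "ty": 0, "tz": 0, "ax": 0, "ay": 0, "az": 0}
    - {"fingers": 1, "tx": 0, "ty": 0, "tz": 0, "ax": 0, "ay": 0, "az": 0}
    - {"fingers": 1, "tx": 0, "ty": 0, "tz": 0, "ax": 0, "ay": 0, "az": 0}
    - {"fingers": 1, "tx": 0, "ty": 0, "tz": 0, "ax": 0, "ay": 0, "az": 0}

```text
time_s: 19.6
tcp_pos: [0.5423, 0.252, 0.0346]
ee_rot: [[0.002, -0.0, 1.0], [0.001, 1.0, 0.0], [-1.0, 0.001, 0.002]]
wrist_force: [-0.5, -0.6, 0.5]
gripper_width: 0.277
```

Call:
play_rows:
  commands:
    - {"fingers": 1, "tx": 0, "ty": 0, "tz": 0, "ax": 0, "ay": 0, "az": 0}
    - {"fingers": 1, "tx": 0, "ty": 0, "tz": 0, "ax": 0, "ay": 0, "az": 0}

```text
time_s: 19.77
tcp_pos: [0.5422, 0.252, 0.0345]
ee_rot: [[0.002, -0.001, 1.0], [0.001, 1.0, 0.001], [-1.0, 0.001, 0.002]]
wrist_force: [-0.6, -0.4, 5.3]
gripper_width: 0.267
```

Call:
play_rows:
  commands:
    - {"fingers": 1, "tx": -0.04, "ty": 0, "tz": 0, "ax": 0, "ay": 0, "az": 0}
    - {"fingers": 1, "tx": -0.08, "ty": 0, "tz": 0, "ax": 0, "ay": 0, "az": 0}
    - {"fingers": 1, "tx": -0.1, "ty": 0, "tz": 0, "ax": 0, "ay": 0, "az": 0}
    - {"fingers": 1, "tx": -0.1, "ty": -0.028, "tz": 0.039, "ax": 0, "ay": 0, "az": 0}
    - {"fingers": 1, "tx": -0.1, "ty": -0.056, "tz": 0.079, "ax": 0, "ay": 0, "az": 0}

```text
time_s: 20.18
tcp_pos: [0.6011, 0.211, 0.1101]
ee_rot: [[0.002, -0.004, 1.0], [0.002, 1.0, 0.004], [-1.0, 0.002, 0.002]]
wrist_force: [0.6, 1.1, -0.9]
gripper_width: 0.268
```

Call:
play_rows:
  commands:
    - {"fingers": 1, "tx": 0, "ty": -0.028, "tz": 0.039, "ax": 0, "ay": 0, "az": 0}
    - {"fingers": 1, "tx": 0, "ty": -0.056, "tz": 0.079, "ax": 0, "ay": 0, "az": 0}
    - {"fingers": 1, "tx": 0, "ty": -0.056, "tz": 0.079, "ax": 0, "ay": 0, "az": 0}
    - {"fingers": 1, "tx": 0, "ty": -0.056, "tz": 0.079, "ax": 0, "ay": 0, "az": 0}
    - {"fingers": 1, "tx": 0, "ty": -0.056, "tz": 0.079, "ax": 0, "ay": 0, "az": 0}

```text
time_s: 20.6
tcp_pos: [0.6594, 0.1674, 0.1072]
ee_rot: [[-0.002, 0.001, 1.0], [-0.0, 1.0, -0.001], [-1.0, -0.0, -0.002]]
wrist_force: [0.8, 0.9, -1.0]
gripper_width: 0.262
```

Run:
```python
from h import *
print(r.sense()['gripper_width'])
c=viewer.capture('scene'); d=viewer.capture('side')
save('s6',cv2.resize(np.hstack([c['image'][180:290,330:450],d['image'][190:300,80:200]]),None,fx=3,fy=3))
```

```text
0.26219333773935577
```

View pics/s6.png

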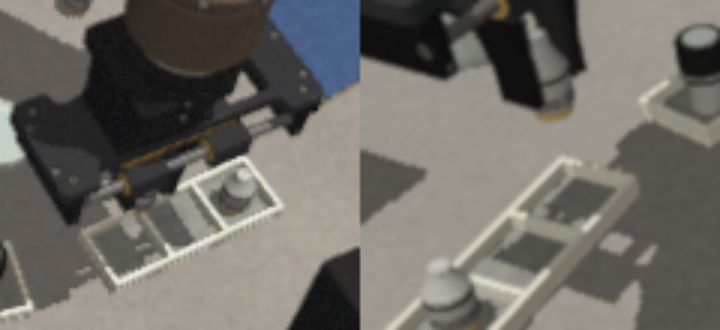

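The long objective is held upright above the -y bay, with its brass thread at the bottom, at (553,100). I lower it.

Call:
play_rows:
  commands:
    - {"fingers": 1, "tx": 0.03, "ty": 0, "tz": 0, "ax": 0, "ay": 0, "az": 0}
    - {"fingers": 1, "tx": 0.055, "ty": 0, "tz": 0, "ax": 0, "ay": 0, "az": 0}
    - {"fingers": 1, "tx": 0.075, "ty": 0, "tz": 0, "ax": 0, "ay": 0, "az": 0}
    - {"fingers": 1, "tx": 0.083, "ty": 0, "tz": 0, "ax": 0, "ay": 0, "az": 0}
    - {"fingers": 1, "tx": 0.083, "ty": 0, "tz": 0, "ax": 0, "ay": 0, "az": 0}

```text
time_s: 21.12
tcp_pos: [0.6585, 0.1681, 0.0442]
ee_rot: [[-0.003, -0.001, 1.0], [-0.001, 1.0, 0.001], [-1.0, -0.001, -0.003]]
wrist_force: [0.7, -0.1, -1.0]
gripper_width: 0.264
```

Call:
play_rows:
  commands:
    - {"fingers": 1, "tx": 0.002, "ty": 0, "tz": 0, "ax": 0, "ay": 0, "az": 0}
    - {"fingers": 1, "tx": 0.002, "ty": 0, "tz": 0, "ax": 0, "ay": 0, "az": 0}

```text
time_s: 21.28
tcp_pos: [0.6606, 0.1684, 0.0455]
ee_rot: [[0.002, -0.001, 1.0], [0.001, 1.0, 0.001], [-1.0, 0.001, 0.002]]
wrist_force: [0.1, -0.8, -1.4]
gripper_width: 0.268
```

Call:
play_rows:
  commands:
    - {"fingers": 1, "tx": 0.002, "ty": 0, "tz": 0, "ax": 0, "ay": 0, "az": 0}
    - {"fingers": 1, "tx": 0.002, "ty": 0, "tz": 0, "ax": 0, "ay": 0, "az": 0}

```text
time_s: 21.45
tcp_pos: [0.6605, 0.1679, 0.0436]
ee_rot: [[0.001, -0.0, 1.0], [0.001, 1.0, 0.0], [-1.0, 0.001, 0.001]]
wrist_force: [1.0, 0.2, -1.1]
gripper_width: 0.264
```

Call:
play_rows:
  commands:
    - {"fingers": 1, "tx": 0.003, "ty": 0, "tz": 0, "ax": 0, "ay": 0, "az": 0}
    - {"fingers": 1, "tx": 0.003, "ty": 0, "tz": 0, "ax": 0, "ay": 0, "az": 0}

```text
time_s: 21.62
tcp_pos: [0.6601, 0.1676, 0.0405]
ee_rot: [[-0.0, -0.0, 1.0], [0.0, 1.0, 0.0], [-1.0, 0.0, -0.0]]
wrist_force: [-0.4, -0.5, -0.8]
gripper_width: 0.263
```

Call:
play_rows:
  commands:
    - {"fingers": 1, "tx": 0.002, "ty": 0, "tz": 0, "ax": 0, "ay": 0, "az": 0}
    - {"fingers": 1, "tx": 0.002, "ty": 0, "tz": 0, "ax": 0, "ay": 0, "az": 0}

```text
time_s: 21.78
tcp_pos: [0.66, 0.1675, 0.0388]
ee_rot: [[-0.0, 0.0, 1.0], [-0.0, 1.0, -0.0], [-1.0, -0.0, -0.0]]
wrist_force: [0.5, -0.8, -2.2]
gripper_width: 0.266
```

Call:
play_rows:
  commands:
    - {"fingers": 1, "tx": 0.001, "ty": 0, "tz": 0, "ax": 0, "ay": 0, "az": 0}
    - {"fingers": 1, "tx": 0.001, "ty": 0, "tz": 0, "ax": 0, "ay": 0, "az": 0}

```text
time_s: 21.95
tcp_pos: [0.6602, 0.1676, 0.0386]
ee_rot: [[0.0, -0.0, 1.0], [-0.0, 1.0, 0.0], [-1.0, -0.0, 0.0]]
wrist_force: [-0.5, -0.4, 0.9]
gripper_width: 0.264
```

Call:
play_rows:
  commands:
    - {"fingers": 1, "tx": 0.001, "ty": 0, "tz": 0, "ax": 0, "ay": 0, "az": 0}
    - {"fingers": 0.1, "tx": 0.001, "ty": 0, "tz": 0, "ax": 0, "ay": 0, "az": 0}
    - {"fingers": 0.1, "tx": 0.001, "ty": 0, "tz": 0, "ax": 0, "ay": 0, "az": 0}
    - {"fingers": 0.1, "tx": 0.001, "ty": 0, "tz": 0, "ax": 0, "ay": 0, "az": 0}
    - {"fingers": 0.1, "tx": 0.001, "ty": 0, "tz": 0, "ax": 0, "ay": 0, "az": 0}

```text
time_s: 22.37
tcp_pos: [0.6602, 0.1677, 0.0373]
ee_rot: [[-0.0, -0.0, 1.0], [0.0, 1.0, 0.0], [-1.0, 0.0, -0.0]]
wrist_force: [-0.2, -0.6, -0.0]
gripper_width: 0.423
```

Call:
play_rows:
  commands:
    - {"fingers": 0.1, "tx": -0.025, "ty": 0, "tz": 0, "ax": 0, "ay": 0, "az": 0}
    - {"fingers": 0.1, "tx": -0.06, "ty": 0, "tz": 0, "ax": 0, "ay": 0, "az": 0}
    - {"fingers": 0.1, "tx": -0.1, "ty": 0, "tz": 0, "ax": 0, "ay": 0, "az": 0}
    - {"fingers": 0, "tx": -0.1, "ty": 0.015, "tz": -0.042, "ax": 0, "ay": 0, "az": 0}
    - {"fingers": 0, "tx": -0.1, "ty": 0.03, "tz": -0.084, "ax": 0, "ay": 0, "az": 0}

```text
time_s: 22.78
tcp_pos: [0.5987, 0.1906, 0.1145]
ee_rot: [[0.005, 0.002, 1.0], [0.003, 1.0, -0.002], [-1.0, 0.003, 0.005]]
wrist_force: [-0.5, 1.9, -1.1]
gripper_width: 0.49
```

Call:
play_rows:
  commands:
    - {"fingers": 0, "tx": 0, "ty": 0.019, "tz": -0.0525, "ax": 0, "ay": 0, "az": 0}
    - {"fingers": 0, "tx": 0, "ty": 0.038, "tz": -0.105, "ax": 0, "ay": 0, "az": 0}
    - {"fingers": 0, "tx": 0, "ty": 0.057, "tz": -0.1575, "ax": 0, "ay": 0, "az": 0}
    - {"fingers": 0, "tx": 0, "ty": 0.0765, "tz": -0.211, "ax": 0, "ay": 0, "az": 0}
    - {"fingers": 0, "tx": 0, "ty": 0.0765, "tz": -0.211, "ax": 0, "ay": 0, "az": 0}

```text
time_s: 23.2
tcp_pos: [0.4332, 0.2478, 0.1124]
ee_rot: [[-0.003, -0.004, 1.0], [-0.001, 1.0, 0.004], [-1.0, -0.001, -0.003]]
wrist_force: [-1.1, -0.4, -0.6]
gripper_width: 0.5
```

Call:
play_rows:
  commands:
    - {"fingers": 0, "tx": 0, "ty": 0, "tz": 0, "ax": 0, "ay": 0, "az": 0}
    - {"fingers": 0, "tx": 0, "ty": 0, "tz": 0, "ax": 0, "ay": 0, "az": 0}
    - {"fingers": 0, "tx": 0, "ty": 0, "tz": 0, "ax": 0, "ay": 0, "az": 0}

```text
time_s: 23.45
tcp_pos: [0.44, 0.2477, 0.1127]
ee_rot: [[0.001, 0.001, 1.0], [0.001, 1.0, -0.001], [-1.0, 0.001, 0.001]]
wrist_force: [-0.3, 0.1, 0.7]
gripper_width: 0.498
```

```bash
python3 look.py objective_short .02 w7
python3 - <<'E'
from h import *
c=viewer.capture('scene'); d=viewer.capture('side'); w=cv2.imread('pics/w7.png')[:,:,::-1]
save('s7',np.hstack([cv2.resize(np.vstack([c['image'][210:290,345:455],d['image'][230:310,80:190]]),None,fx=2,fy=2),w[100:420]]))
E
```

```text
[0.44   0.2477 0.1127] 0.4978288147999092
objective_short 0.73 [273. 219.] [0.4388 0.2436 0.02  ] rgb [128. 122. 117.]
```

View pics/s7.png

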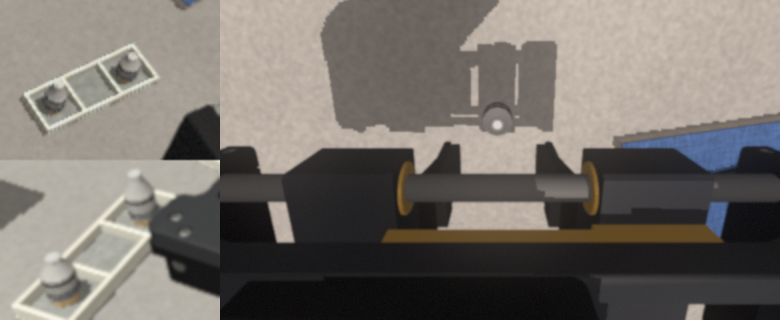

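The long objective stands in its bay, and the short objective at (497,120) is below the jaws.

Call:
play_rows:
  commands:
    - {"fingers": 0, "tx": 0.035, "ty": -0.003, "tz": 0, "ax": 0, "ay": 0, "az": 0}
    - {"fingers": 0, "tx": 0.07, "ty": -0.003, "tz": 0, "ax": 0, "ay": 0, "az": 0}
    - {"fingers": 0, "tx": 0.095, "ty": -0.003, "tz": 0, "ax": 0, "ay": 0, "az": 0}
    - {"fingers": 0, "tx": 0.107, "ty": -0.003, "tz": 0, "ax": 0, "ay": 0, "az": 0}
    - {"fingers": 0, "tx": 0.107, "ty": -0.003, "tz": 0, "ax": 0, "ay": 0, "az": 0}

```text
time_s: 24.07
tcp_pos: [0.4383, 0.2439, 0.0302]
ee_rot: [[-0.003, 0.001, 1.0], [-0.003, 1.0, -0.001], [-1.0, -0.003, -0.003]]
wrist_force: [-0.3, 1.4, 1.0]
gripper_width: 0.501
```

Call:
play_rows:
  commands:
    - {"fingers": 0, "tx": 0, "ty": 0, "tz": 0, "ax": 0, "ay": 0, "az": 0}
    - {"fingers": 0, "tx": 0, "ty": 0, "tz": 0, "ax": 0, "ay": 0, "az": 0}
    - {"fingers": 0, "tx": 0, "ty": 0, "tz": 0, "ax": 0, "ay": 0, "az": 0}

```text
time_s: 24.32
tcp_pos: [0.4397, 0.2459, 0.0335]
ee_rot: [[0.002, -0.0, 1.0], [0.002, 1.0, 0.0], [-1.0, 0.002, 0.002]]
wrist_force: [-0.5, 0.4, -0.2]
gripper_width: 0.495
```

Call:
play_rows:
  commands:
    - {"fingers": 1, "tx": 0, "ty": 0, "tz": 0, "ax": 0, "ay": 0, "az": 0}
    - {"fingers": 1, "tx": 0, "ty": 0, "tz": 0, "ax": 0, "ay": 0, "az": 0}
    - {"fingers": 1, "tx": 0, "ty": 0, "tz": 0, "ax": 0, "ay": 0, "az": 0}
    - {"fingers": 1, "tx": 0, "ty": 0, "tz": 0, "ax": 0, "ay": 0, "az": 0}
    - {"fingers": 1, "tx": 0, "ty": 0, "tz": 0, "ax": 0, "ay": 0, "az": 0}

```text
time_s: 24.73
tcp_pos: [0.439, 0.2455, 0.0327]
ee_rot: [[0.001, -0.0, 1.0], [0.001, 1.0, 0.0], [-1.0, 0.001, 0.001]]
wrist_force: [-0.8, 0.4, 2.0]
gripper_width: 0.262
```

Call:
play_rows:
  commands:
    - {"fingers": 1, "tx": -0.04, "ty": 0, "tz": 0, "ax": 0, "ay": 0, "az": 0}
    - {"fingers": 1, "tx": -0.08, "ty": 0, "tz": 0, "ax": 0, "ay": 0, "az": 0}
    - {"fingers": 1, "tx": -0.12, "ty": 0, "tz": 0, "ax": 0, "ay": 0, "az": 0}
    - {"fingers": 1, "tx": -0.12, "ty": -0.005, "tz": 0.04, "ax": 0, "ay": 0, "az": 0}
    - {"fingers": 1, "tx": -0.12, "ty": -0.011, "tz": 0.08, "ax": 0, "ay": 0, "az": 0}

```text
time_s: 25.15
tcp_pos: [0.4997, 0.238, 0.1252]
ee_rot: [[0.004, -0.003, 1.0], [0.004, 1.0, 0.003], [-1.0, 0.004, 0.004]]
wrist_force: [-0.2, 1.1, 0.4]
gripper_width: 0.262
```

Call:
play_rows:
  commands:
    - {"fingers": 1, "tx": 0, "ty": -0.0057, "tz": 0.0424, "ax": -0.0389, "ay": 0, "az": 0}
    - {"fingers": 1, "tx": 0, "ty": -0.0113, "tz": 0.0848, "ax": -0.0778, "ay": 0, "az": 0}
    - {"fingers": 1, "tx": 0, "ty": -0.017, "tz": 0.1272, "ax": -0.1167, "ay": 0, "az": 0}
    - {"fingers": 1, "tx": 0, "ty": -0.0226, "tz": 0.1696, "ax": -0.1556, "ay": 0, "az": 0}
    - {"fingers": 1, "tx": 0, "ty": -0.0283, "tz": 0.212, "ax": -0.1944, "ay": 0, "az": 0}

```text
time_s: 25.57
tcp_pos: [0.659, 0.2152, 0.1217]
ee_rot: [[-0.001, -0.578, 0.816], [-0.0, 0.816, 0.578], [-1.0, 0.0, -0.001]]
wrist_force: [0.1, 1.2, -0.9]
gripper_width: 0.264
```

Call:
play_rows:
  commands:
    - {"fingers": 1, "tx": 0, "ty": 0, "tz": 0, "ax": -0.0389, "ay": 0, "az": 0}
    - {"fingers": 1, "tx": 0, "ty": 0, "tz": 0, "ax": -0.0778, "ay": 0, "az": 0}
    - {"fingers": 1, "tx": 0, "ty": 0, "tz": 0, "ax": -0.1167, "ay": 0, "az": 0}
    - {"fingers": 1, "tx": 0, "ty": 0, "tz": 0, "ax": -0.1556, "ay": 0, "az": 0}
    - {"fingers": 1, "tx": 0, "ty": 0, "tz": 0, "ax": -0.1944, "ay": 0, "az": 0}

```text
time_s: 25.98
tcp_pos: [0.6575, 0.2155, 0.1214]
ee_rot: [[-0.002, -0.942, 0.337], [-0.001, 0.337, 0.942], [-1.0, 0.001, -0.001]]
wrist_force: [0.4, 0.0, -0.0]
gripper_width: 0.261
```

Call:
play_rows:
  commands:
    - {"fingers": 1, "tx": 0, "ty": 0, "tz": 0, "ax": 0, "ay": 0, "az": 0}
    - {"fingers": 1, "tx": 0, "ty": 0, "tz": 0, "ax": 0, "ay": 0, "az": 0}
    - {"fingers": 1, "tx": 0, "ty": 0, "tz": 0, "ax": 0, "ay": 0, "az": 0}

```text
time_s: 26.23
tcp_pos: [0.6577, 0.2157, 0.122]
ee_rot: [[-0.001, -0.939, 0.345], [-0.0, 0.345, 0.939], [-1.0, 0.001, -0.0]]
wrist_force: [1.0, 0.6, 0.0]
gripper_width: 0.265
```

Run:
```python
from h import *
c=viewer.capture('scene'); d=viewer.capture('side')
save('s8',cv2.resize(np.hstack([c['image'][180:290,330:450],d['image'][190:300,80:200]]),None,fx=3,fy=3))
```

```text
(no output)
```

View pics/s8.png

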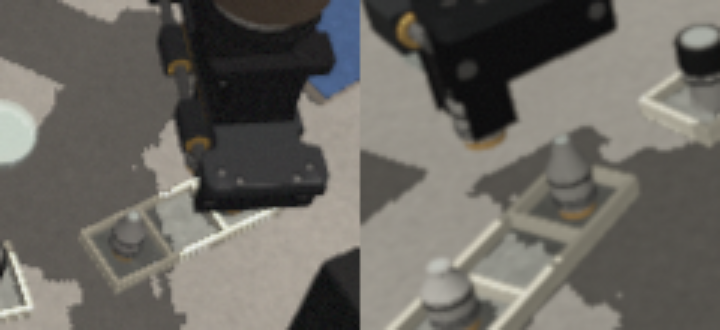

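The short objective is held upright above the centre bay, with its thread at (485,138). I lower it.

Call:
play_rows:
  commands:
    - {"fingers": 1, "tx": 0.035, "ty": 0, "tz": 0, "ax": 0, "ay": 0, "az": 0}
    - {"fingers": 1, "tx": 0.07, "ty": 0, "tz": 0, "ax": 0, "ay": 0, "az": 0}
    - {"fingers": 1, "tx": 0.095, "ty": 0, "tz": 0, "ax": 0, "ay": 0, "az": 0}
    - {"fingers": 1, "tx": 0.106, "ty": 0, "tz": 0, "ax": 0, "ay": 0, "az": 0}
    - {"fingers": 1, "tx": 0.106, "ty": 0, "tz": 0, "ax": 0, "ay": 0, "az": 0}

```text
time_s: 26.75
tcp_pos: [0.6565, 0.2151, 0.0402]
ee_rot: [[-0.004, -0.939, 0.343], [-0.002, 0.343, 0.939], [-1.0, 0.003, -0.004]]
wrist_force: [0.9, -1.1, -0.7]
gripper_width: 0.265
```

Call:
play_rows:
  commands:
    - {"fingers": 1, "tx": 0.003, "ty": 0, "tz": 0, "ax": 0, "ay": 0, "az": 0}
    - {"fingers": 1, "tx": 0.003, "ty": 0, "tz": 0, "ax": 0, "ay": 0, "az": 0}

```text
time_s: 26.92
tcp_pos: [0.6588, 0.2163, 0.0418]
ee_rot: [[0.002, -0.94, 0.342], [0.001, 0.342, 0.94], [-1.0, -0.002, 0.002]]
wrist_force: [-0.2, -0.2, -0.1]
gripper_width: 0.26
```

Call:
play_rows:
  commands:
    - {"fingers": 1, "tx": 0.002, "ty": 0, "tz": 0, "ax": 0, "ay": 0, "az": 0}
    - {"fingers": 1, "tx": 0.002, "ty": 0, "tz": 0, "ax": 0, "ay": 0, "az": 0}

```text
time_s: 27.08
tcp_pos: [0.6584, 0.2161, 0.0402]
ee_rot: [[0.002, -0.94, 0.342], [0.001, 0.342, 0.94], [-1.0, -0.001, 0.002]]
wrist_force: [-0.8, -0.4, -0.4]
gripper_width: 0.265
```

Call:
play_rows:
  commands:
    - {"fingers": 1, "tx": 0.002, "ty": 0, "tz": 0, "ax": 0, "ay": 0, "az": 0}
    - {"fingers": 1, "tx": 0.002, "ty": 0, "tz": 0, "ax": 0, "ay": 0, "az": 0}

```text
time_s: 27.25
tcp_pos: [0.658, 0.2159, 0.0379]
ee_rot: [[0.0, -0.94, 0.342], [0.0, 0.342, 0.94], [-1.0, -0.0, 0.001]]
wrist_force: [0.2, -0.2, -1.9]
gripper_width: 0.262
```

Call:
play_rows:
  commands:
    - {"fingers": 1, "tx": 0.002, "ty": 0, "tz": 0, "ax": 0, "ay": 0, "az": 0}
    - {"fingers": 1, "tx": 0.002, "ty": 0, "tz": 0, "ax": 0, "ay": 0, "az": 0}

```text
time_s: 27.42
tcp_pos: [0.6582, 0.2159, 0.0367]
ee_rot: [[0.001, -0.94, 0.342], [0.0, 0.342, 0.94], [-1.0, -0.001, 0.0]]
wrist_force: [-0.4, -0.0, 2.5]
gripper_width: 0.264
```

Call:
play_rows:
  commands:
    - {"fingers": 1, "tx": 0.001, "ty": 0, "tz": 0, "ax": 0, "ay": 0, "az": 0}
    - {"fingers": 1, "tx": 0.001, "ty": 0, "tz": 0, "ax": 0, "ay": 0, "az": 0}

```text
time_s: 27.58
tcp_pos: [0.6582, 0.2159, 0.0367]
ee_rot: [[0.001, -0.94, 0.342], [0.0, 0.342, 0.94], [-1.0, -0.001, 0.0]]
wrist_force: [-2.2, 0.4, 5.6]
gripper_width: 0.261
```

Contact. I release, rise, and move back towards the base, out of view.

Call:
play_rows:
  commands:
    - {"fingers": 0.15, "tx": 0, "ty": 0, "tz": 0, "ax": 0, "ay": 0, "az": 0}
    - {"fingers": 0.1, "tx": 0, "ty": 0, "tz": 0, "ax": 0, "ay": 0, "az": 0}
    - {"fingers": 0.1, "tx": 0, "ty": 0, "tz": 0, "ax": 0, "ay": 0, "az": 0}
    - {"fingers": 0.1, "tx": 0, "ty": 0, "tz": 0, "ax": 0, "ay": 0, "az": 0}

```text
time_s: 27.92
tcp_pos: [0.6577, 0.2157, 0.0349]
ee_rot: [[-0.0, -0.94, 0.342], [-0.0, 0.342, 0.94], [-1.0, 0.0, -0.0]]
wrist_force: [0.8, -0.1, 0.5]
gripper_width: 0.427
```

Call:
play_rows:
  commands:
    - {"fingers": 0.1, "tx": -0.025, "ty": 0, "tz": 0, "ax": 0, "ay": 0, "az": 0}
    - {"fingers": 0.1, "tx": -0.06, "ty": 0, "tz": 0, "ax": 0, "ay": 0, "az": 0}
    - {"fingers": 0.1, "tx": -0.11, "ty": 0, "tz": 0, "ax": 0, "ay": 0, "az": 0}
    - {"fingers": 0.1, "tx": -0.16, "ty": 0, "tz": 0, "ax": 0, "ay": 0, "az": 0}
    - {"fingers": 0.1, "tx": -0.2, "ty": 0, "tz": 0, "ax": 0, "ay": 0, "az": 0}

```text
time_s: 28.33
tcp_pos: [0.6584, 0.2159, 0.1881]
ee_rot: [[0.002, -0.94, 0.342], [0.0, 0.342, 0.94], [-1.0, -0.002, 0.001]]
wrist_force: [0.5, 0.7, -0.5]
gripper_width: 0.448
```

Call:
play_rows:
  commands:
    - {"fingers": 0.1, "tx": 0, "ty": 0.045, "tz": -0.02, "ax": 0, "ay": 0, "az": 0}
    - {"fingers": 0.1, "tx": 0, "ty": 0.09, "tz": -0.04, "ax": 0, "ay": 0, "az": 0}
    - {"fingers": 0.1, "tx": 0, "ty": 0.135, "tz": -0.06, "ax": 0, "ay": 0, "az": 0}
    - {"fingers": 0.1, "tx": 0, "ty": 0.18, "tz": -0.08, "ax": 0, "ay": 0, "az": 0}
    - {"fingers": 0.1, "tx": 0, "ty": 0.225, "tz": -0.1, "ax": 0, "ay": 0, "az": 0}

```text
time_s: 28.75
tcp_pos: [0.4719, 0.2026, 0.185]
ee_rot: [[-0.0, -0.939, 0.343], [-0.0, 0.343, 0.939], [-1.0, 0.0, -0.0]]
wrist_force: [-0.0, 0.9, 0.4]
gripper_width: 0.452
```

Call:
play_rows:
  commands:
    - {"fingers": 0.1, "tx": 0, "ty": 0, "tz": 0, "ax": 0, "ay": 0, "az": 0}
    - {"fingers": 0.1, "tx": 0, "ty": 0, "tz": 0, "ax": 0, "ay": 0, "az": 0}
    - {"fingers": 0.1, "tx": 0, "ty": 0, "tz": 0, "ax": 0, "ay": 0, "az": 0}
    - {"fingers": 0.1, "tx": 0, "ty": 0, "tz": 0, "ax": 0, "ay": 0, "az": 0}

```text
time_s: 29.08
tcp_pos: [0.4747, 0.2035, 0.1855]
ee_rot: [[0.001, -0.94, 0.342], [0.001, 0.342, 0.94], [-1.0, -0.001, 0.001]]
wrist_force: [-0.5, 0.3, -0.3]
gripper_width: 0.449
```

Run:
```python
from h import *
c=viewer.capture('scene'); d=viewer.capture('side')
save('s9',np.hstack([cv2.resize(c['image'][180:350,170:440],(400,252)),cv2.resize(d['image'][140:310,70:340],(400,252))]))
```

```text
(no output)
```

View pics/s9.png

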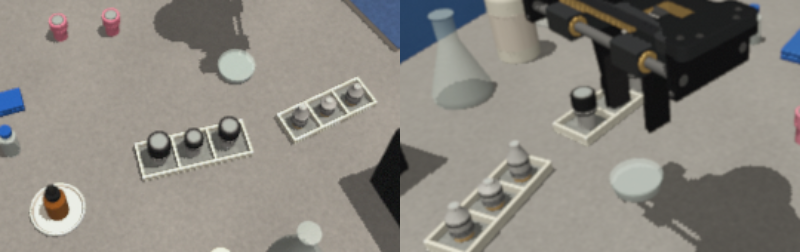

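Everything stands where it should: three eyepieces at (158,145), (193,139) and (229,128), three objectives at (300,114), (328,105) and (355,93), and the bottle in the dish at (56,203). I hand the job in.

```bash
python3 -c "
from station import job
print(job.finish_job())"
```

```text
the job is handed in; nothing more can be done
None
```

The job is done and handed in at about 29 s on the robot clock, against the 120 s limit.

- **Eyepieces:** the large one went into the −y bay of the eyepiece tray and the small black one into the centre bay. The pink look-alikes were left alone.
- **Objectives:** the long one went into the −y bay of the objective tray and the short one into the centre bay.
- **Oil bottle:** it stands inside the white drip dish.

**Last checks:** after the final release, the scene picture showed all five moved pieces and both stored pieces upright in place. The side picture agreed for the objectives; the arm hid most of the eyepiece tray in it and the dish was outside the crop. An earlier side picture had shown all three eyepieces and the bottle upright.

**Contact and measurements:** the wrist force at the end of each move never read above about 9 N. Camera estimates of the positions differed by up to about 5 mm, and no check failed.

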